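# Roll the loaded baking caddy under the cooling rack

## Task

Stand the lidded steel tin upright in the tray of the little wheeled caddy and let go of it. Then, by its sloping handle, push the caddy forward on its wheels until its two front swivel castors trail straight, and steer it under the raised wire cooling rack, front first, so that it stops with board and wheels inside the dark outline on the table with both castors trailing straight and the tin still standing in it. Do not lift or tip the caddy, do not topple the tin, leave the other things where they are, and let go.

Things in the scene. Friction and masses are not known exactly. Their poses are not given: they have to be found in the camera images.
- caddy: Loose four-wheeled wooden caddy, 0.7 kg. Origin on the table under its board's centre; x ahead (away from the handle), y left, z up. Board 160 (x) x 106 x 12 mm, top at z = 50. Wheels 30 mm across, turning with slight friction. The two front wheels are swivel castors on brackets beside the board, free to swivel all round, that start well off straight; the two rear wheels do not swivel.
- rear_axle (a point): Midpoint between the caddy's two rear wheels (96 mm apart, fixed straight ahead): x = -55, y = 0, z = 15 mm in the caddy's frame. The caddy rolls along its x only, so on a curve it turns about this axle.
- handle_grip (a point): Mid-grip on the handle: x = -107, y = 0, z = 100 mm in the caddy's frame. The handle is a wooden bar 18 mm thick (along y), 24 mm deep, 95 mm long, that rises from x = -66, z = 48 at the board's rear and leans back (to -x) 38 degrees from vertical; top end at x = -124, z = 123. Pinch it across its 18 mm, with the fingers along the bar.
- tray_centre (a point): Centre of the tray's floor (the board's top): x = 12, y = 0, z = 50 mm in the caddy's frame. The tray is 120 (x) x 90 mm inside, with a rim 14 mm high and 8 mm thick.
- castor_left_axle (a point): Wheel centre of the left front castor, 14 mm from its upright pivot, which is at x = 55, y = 66 mm in the caddy's frame. Trailing straight it is behind the pivot, at x = 41, y = 66. Rolling some 60 mm straight ahead swings it there; a curve swings it off again.
- castor_right_axle (a point): The same of the right front castor: pivot at x = 55, y = -66 mm; trailing straight, the wheel centre is at x = 41, y = -66 in the caddy's frame.
- tin: Loose closed round steel tin, 64 mm in diameter (66 at the lid, the top 16 mm), 95 mm high, 0.2 to 0.45 kg. Origin at the centre of its underside, z up.
- rack: Fixed raised wire cooling rack, with the parking outline on the table beneath. Origin on the table at the outline's centre; x points inward, the way the caddy drives in, front first. Outline: flat dark strips 7 mm wide, inside 180 (x) x 162 (y) mm; the caddy's board and wheels (160 x 142) belong centred in it; the handle may overhang. Legs: 12 mm rods, 22 mm feet, at x = -30 and +110, y = +-120.
- rack_edge (a point): Middle of the underside of the wire top's front edge: x = -140, y = 0, z = 251 mm in the rack's frame. The top reaches from there to x = +125, y = +-128; 269 mm high overall with the biscuits on it. The parked caddy's handle lies under this edge: a tool pointing straight down does not fit there, one leaning back along the handle does.
- bowl: Bystander: steel mixing bowl, 150 mm across, 65 mm high. Origin under its centre. Leave it.
- mug: Bystander: white mug, 80 mm across, 90 mm high. Origin under its centre. Leave it.
- jar: Bystander: glass jar with steel lid, 80 mm across, 120 mm high. Origin under its centre. Leave it.
- oil: Bystander: green glass oil bottle, 66 mm across, 210 mm high. Origin under its centre. Leave it.
- cutter: Bystander: plain round steel biscuit cutter, 72 mm across, 30 mm high. Origin under its centre. Leave it.
- ramekin: Bystander: small white open dish, 80 mm across, 45 mm high. Origin under its centre. Leave it.
Not all that is in view belongs to the job. Leave any blue look-alike of the tin alone. Leave any pink look-alike of the caddy alone.

How it is judged:
On the way, in this order (a step that is already met when the one before it is completed fails the run):
1. the tin stands in the caddy's tray, let go (x of tin in the frame of caddy between -0.022 and 0.046 m and y of tin in the frame of caddy between -0.02 and 0.02 m and z of tin in the frame of caddy between 0.044 and 0.058 m and angle between tin's own z axis and vertical below 0.12 rad and contact force between the fingers and tin below 0.05 N and linear speed of tin below 0.03 m/s), for 0.2 s.
2. the caddy has been rolled ahead, tin aboard, until both castors trail straight (within about 23 degrees), still at least 50 mm short of its mark (x of each of castor_left_axle, castor_right_axle in the frame of caddy below 0.048 m and y of castor_left_axle in the frame of caddy between 0.0605 and 0.0715 m and y of castor_right_axle in the frame of caddy between -0.0715 and -0.0605 m and x of tin in the frame of caddy between -0.022 and 0.046 m and y of tin in the frame of caddy between -0.02 and 0.02 m and z of tin in the frame of caddy between 0.044 and 0.058 m and angle between tin's own z axis and vertical below 0.12 rad and distance of caddy from where it was at the start of the episode above 0.03 m and x of caddy in the frame of rack below -0.05 m), for 0.1 s.
At the end, for the whole second after the job is handed in: Caddy at rest over the outline, handle outward: centre within 18 mm each way, heading within 0.2 rad; both castor wheels behind their pivots, within 5.5 mm (about 23 degrees) of straight; tin upright (0.12 rad) on the tray floor inside the rim (x of caddy in the frame of rack between -0.018 and 0.018 m and y of caddy in the frame of rack between -0.018 and 0.018 m and angle between the x axis of caddy and the x axis of rack, either way round below 0.2 rad and x of handle_grip in the frame of rack below -0.05 m and x of each of castor_left_axle, castor_right_axle in the frame of caddy below 0.048 m and y of castor_left_axle in the frame of caddy between 0.0605 and 0.0715 m and y of castor_right_axle in the frame of caddy between -0.0715 and -0.0605 m and x of tin in the frame of caddy between -0.022 and 0.046 m and y of tin in the frame of caddy between -0.02 and 0.02 m and z of tin in the frame of caddy between 0.044 and 0.058 m and angle between tin's own z axis and vertical below 0.12 rad and height (world z) of caddy below 0.008 m and linear speed of each of caddy, tin below 0.01 m/s); the robot touches nothing.
It fails at once if the caddy is lifted off its wheels (15 mm) or tipped (0.2 rad) (height (world z) of caddy above 0.015 m or angle between caddy's own z axis and vertical above 0.2 rad).
It fails at once if the tin is toppled (leans more than 0.5 rad) (angle between tin's own z axis and vertical above 0.5 rad).
It fails at once if a bystander is shoved more than 30 mm (distance of any of bowl, mug, jar, oil, cutter, ramekin from where it was at the start of the episode above 0.03 m).
It also fails if it takes over 72 s, if anything falls off the work surface, if the arm or the gripper's body presses on something with over 40 N, if the wrist force passes 120 N, or if a joint passes its speed limit or range.

## Robot

A 7-joint arm with a two-finger parallel gripper is mounted at the origin on the work surface. World frame = base frame: x ahead of the robot, y to its left, z up, the work surface at z = 0. Lengths are in m, angles in rad, forces in N, time in s.
With the tool pointing down it reaches from about 0.4 to 0.875 m from the base axis. Payload 6.5 kg.
Tool frame: the origin (TCP) lies on the centre line of the jaws, within the pads' length; the fingertips stand robot.tcp_to_tips ahead of it and the grasp point (between the pads) lies 5 mm behind it (robot.tcp_to_tips is the distance from the TCP to the fingertips, in m); z points along the fingers, y is the direction in which the jaws open and shut (so a half turn about z gives the same grasp; the last joint's range is limited). The gripper opens to 88 mm and grips with 3 to 60 N. Pads are 18 mm wide; open, the fingers measure 123 mm over their backs; the gripper's body (75 mm by 187 mm) begins 45 mm behind the grasp point.
Start: joints at [1.264, 0.536, -0.004, 1.538, 0.003, 1.067, -0.071], TCP at [0.155, -0.631, 0.253] pointing down, gripper open.
Joint ranges: [-2.7, 2.7], [-0.37, 2.16], [-1.27, 1.26], [0.24, 2.4], [-1.31, 4.45], [0.19, 1.91], [-2.76, 2.76]. Speed limits (rad/s): [2.39, 2.39, 3.14, 3.14, 3.14, 3.14, 3.14].

## Interface

Orientations are given as a rotation vector (axis times angle).
In Python, from bench import robot, optics gives the robot as it stands. The module is installed in compiled form; this text tells all that it offers.
- The arm moves only by the tool jog_arm, never from a script. Its argument "moves" is a list of rows, each a list of 7 numbers: the shift along the tool's x, y, z in units of 30 mm (1.0 is 30 mm), then the turn, a rotation vector about the tool's x, y, z in units of 5 degrees (1.0 is 5 degrees), then the finger opening in mm, from 0 to 88.1. In form: [[tx, ty, tz, rx, ry, rz, hand], ...]. A call has 1 to 10 rows; each row shifts and turns the commanded pose from where the row before left it, along the tool's axes as they then stand; what a row does not reach is not made up. A row lasts 1/10 s, in which the tool goes at most 50 mm and 8.59 degrees, less where a joint would pass 70% of its speed; a pose out of reach is approached as far as the arm can. A call is refused whole if a number of a shift passes 1 or a number of a turn 1, either way. A call with a gripper value outside its range is refused whole. The fingers move at their own pace and stop on an object; the grip force is fixed at half the most. Time passes only in rows, so rows that do not move let the fingers close. It gives the time, the measured TCP pose, the force and the opening at its end, in the units of the state.
- robot.get_obs(): the state, without advancing time (a new reading comes with each control period).
- optics.read_camera(name): name is "scene" or "top" or "wrist"; returns the picture (384x512x3 uint8, blue, green, red); there is no depth.
- optics.camera_model(name): a dict with "fx", "fy", "cx", "cy" (pixels), "rvec" (rotation vector, rad) and "tvec" (3), from world to camera coordinates, as OpenCV has them. Camera axes: x right, y down, z forward; pixel columns grow to the right and rows downward; lengths in m; the calibration is good to about 2 mm. A picture is of the moment at which its call begins: read the wrist's pose just before it. camera_model takes no time and is no camera call; for the wrist camera it gives the pose at the moment of the call.
- robot.finish_job(): hands the job in, once; it reports no verdict.
The state is a dict: "t": time; "joint_positions": joint angles; "qvel": joint speeds; "tau": joint torques, N m; "tool_pos": TCP position; "tcp_rot": TCP orientation; "contact_force": force on the tool from outside, world axes, zero at the start; "wrist_torque": the same for the moment, N m; "finger_gap": finger opening in m.
Only numpy, scipy, OpenCV 4.12 (cv2) and the standard library are available. Lean on these libraries where they do the work, as an engineer would, in place of code of your own. Each camera call takes 0.05 s, during which the arm holds its last target.

## Working session

There is one attempt and no reset: what is moved stays moved. The work goes in short steps, Python scripts to look and compute and a tool call to move; the robot and the scene stay as the last step left them, time stands still between calls to the robot, and variables do not carry over. Pictures are saved under pics/ and viewed, and the job is handed in when it is done.

Besides the shell and the picture viewer there is one more tool, called after "Request:" in YAML: its name, and indented under it one key for each argument. jog_arm: Moves the arm, as the interface text tells. Its arguments: {"type":"object","properties":{"moves":{"type":"array"}},"required":["moves"]}

```bash
mkdir -p pics; ls; cat > h.py <<'E'
import numpy as np, cv2
from scipy.spatial.transform import Rotation as R
from bench import robot, optics
def cam(n):
    m=optics.camera_model(n); K=np.array([[m['fx'],0,m['cx']],[0,m['fy'],m['cy']],[0,0,1]])
    Rm=R.from_rotvec(np.array(m['rvec']).ravel()).as_matrix(); t=np.array(m['tvec']).ravel()
    return K,Rm,t
def cast(c,px,z):
    K,Rm,t=c; px=np.atleast_2d(px).astype(float)
    d=np.c_[px,np.ones(len(px))]@np.linalg.inv(K).T@Rm
    o=-Rm.T@t; s=(z-o[2])/d[:,2]; return o+s[:,None]*d
def proj(c,P):
    K,Rm,t=c; P=np.atleast_2d(P); q=(P@Rm.T+t)@K.T; return q[:,:2]/q[:,2:]
E
python3 - <<'E'
from h import *
np.set_printoptions(precision=4,suppress=True)
o=robot.get_obs(); print(o); print(robot.tcp_to_tips)
for n in ['scene','top','wrist']:
    c=cam(n); print(n,c[0][0,0],-c[1].T@c[2], c[1][2])
    im=optics.read_camera(n); cv2.imwrite(f'pics/{n}0.png',im); np.save(f'{n}0.npy',im)
E
```

```text
pics
{'t': 0.0, 'joint_positions': array([ 1.2638,  0.5372, -0.0044,  1.5388,  0.0026,  1.0673, -0.0712]), 'qvel': array([-0.0002,  0.0013,  0.0013, -0.0008, -0.0004,  0.0014, -0.0017]), 'tau': array([  0.0007, -57.098 ,   0.9908, -25.1599,  -0.0563,   0.018 ,
         0.0001]), 'tool_pos': array([ 0.1548, -0.6307,  0.2519]), 'tcp_rot': array([-3.1172, -0.3772,  0.0005]), 'contact_force': array([-0.2762, -0.2187,  0.5956]), 'wrist_torque': array([-0.0484, -0.    ,  0.01  ]), 'finger_gap': 0.08794788742911269}
0.014
scene 483.2697816877968 [ 1.6715 -0.1557  1.2882] [-0.7175  0.1183 -0.6864]
top 428.4449733651586 [0.2237 0.034  1.7994] [ 0.1582  0.0062 -0.9874]
wrist 276.97753621644773 [ 0.2192 -0.6148  0.3845] [-0.2499 -0.0601 -0.9664]
```

View pics/scene0.png

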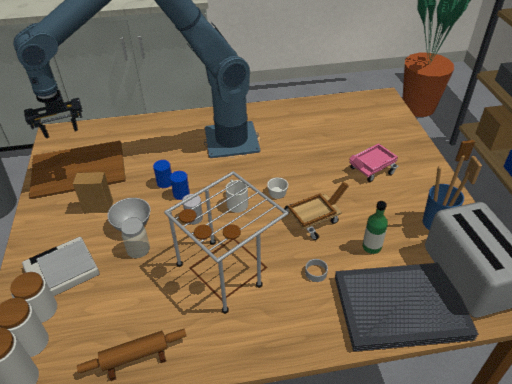

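View pics/top0.png

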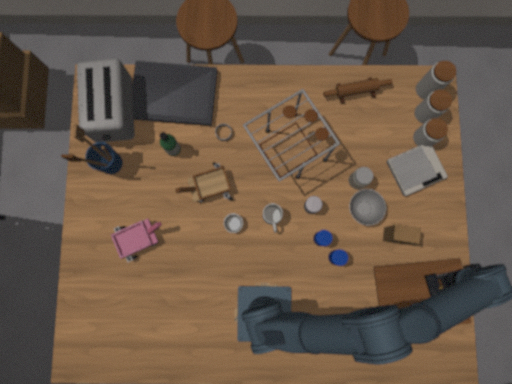

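View pics/wrist0.png

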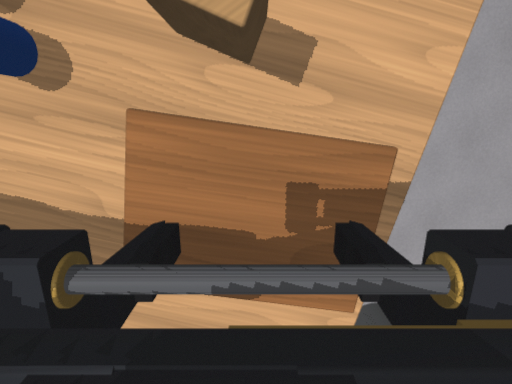

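```bash
python3 - <<'E'
from h import *
t=np.load('top0.npy'); s=np.load('scene0.npy')
cv2.imwrite('pics/c1.png',cv2.resize(t[80:270,150:400],None,fx=3.1,fy=3.1,interpolation=cv2.INTER_CUBIC))
cv2.imwrite('pics/c2.png',cv2.resize(s[140:330,100:350],None,fx=3.1,fy=3.1,interpolation=cv2.INTER_CUBIC))
E
```

```text
(no output)
```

View pics/c1.png

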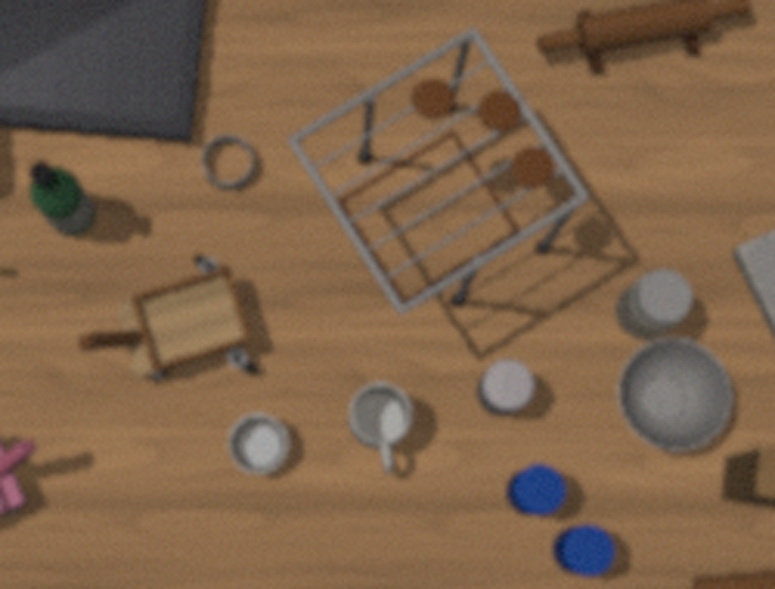

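View pics/c2.png

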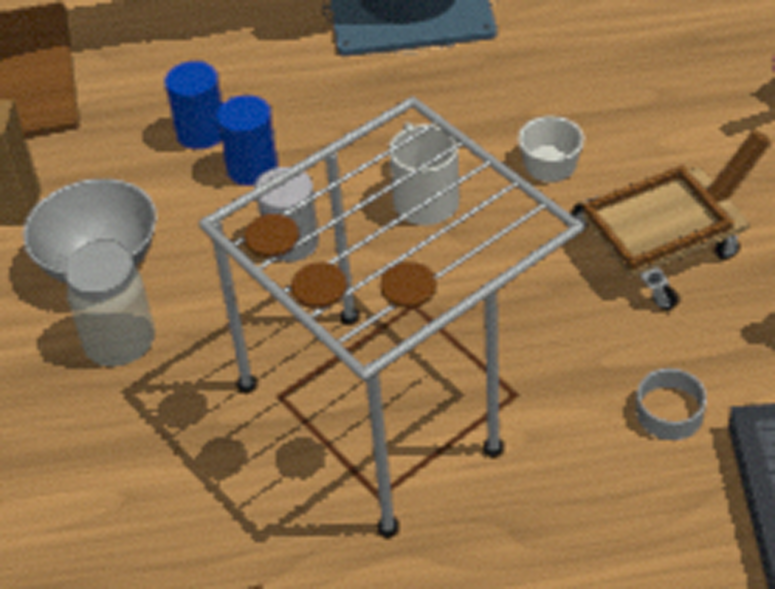

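```bash
python3 - <<'E'
from h import *
np.set_printoptions(precision=4,suppress=True)
t=np.load('top0.npy'); s=np.load('scene0.npy')
hsv=cv2.cvtColor(t,cv2.COLOR_BGR2HSV); 
a=t[195:216,304:326]; print(hsv[195:216:3,304:326:3].tolist())
for n,b in [('tray',(175,165,245,210)),('rackcrop',(230,80,350,200)),('tincrop',(290,190,340,220))]:
    x0,y0,x1,y1=b; f=8 if n!='rackcrop' else 5
    cv2.imwrite(f'pics/{n}.png',cv2.resize(t[y0:y1,x0:x1],None,fx=f,fy=f,interpolation=cv2.INTER_CUBIC))
for b in [(160,280,280,340)]:
    pass
cv2.imwrite('pics/caddy_s.png',cv2.resize(s[175:250,280:360],None,fx=8,fy=8,interpolation=cv2.INTER_CUBIC))
E
```

```text
[[[15, 121, 112], [15, 118, 134], [14, 102, 145], [12, 81, 139], [14, 93, 145], [15, 114, 141], [15, 120, 142], [15, 117, 142]], [[15, 122, 146], [13, 77, 142], [0, 12, 150], [0, 7, 151], [176, 14, 151], [12, 51, 145], [16, 117, 146], [15, 115, 146]], [[15, 114, 127], [4, 14, 148], [170, 15, 157], [176, 12, 149], [171, 12, 150], [174, 17, 150], [14, 80, 108], [15, 113, 129]], [[12, 70, 99], [4, 14, 151], [177, 15, 157], [0, 9, 149], [0, 10, 151], [170, 16, 148], [4, 38, 107], [16, 122, 92]], [[11, 65, 94], [0, 9, 135], [0, 10, 156], [173, 13, 152], [173, 15, 150], [0, 9, 145], [14, 77, 99], [15, 114, 94]], [[16, 113, 124], [150, 6, 79], [175, 12, 132], [168, 9, 147], [176, 13, 138], [7, 40, 109], [14, 115, 89], [16, 122, 92]], [[15, 120, 142], [15, 108, 118], [12, 81, 88], [12, 76, 84], [15, 103, 87], [16, 122, 88], [16, 114, 92], [14, 113, 104]]]
```

View pics/tray.png

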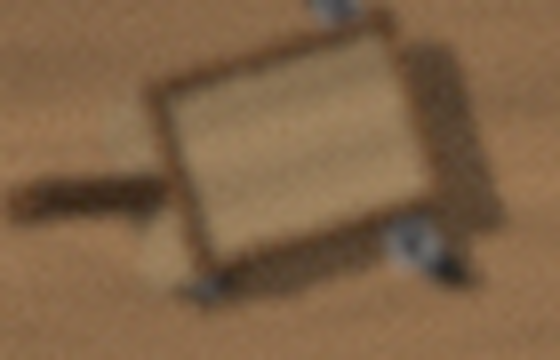

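View pics/rackcrop.png

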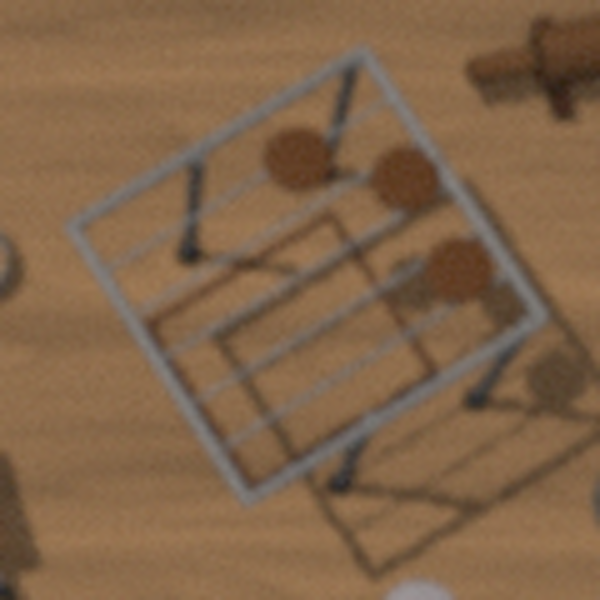

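View pics/caddy_s.png

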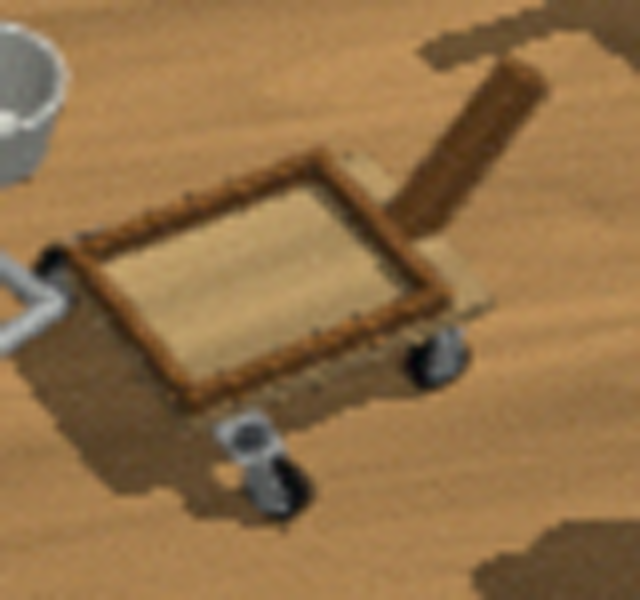

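View pics/tincrop.png

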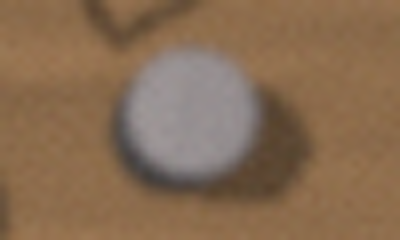

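```bash
python3 - <<'E'
from h import *
np.set_printoptions(precision=4,suppress=True)
t=np.load('top0.npy'); c=cam('top')
def up(p,off,f): return (np.array(p,float)+.5)/f-.5+np.array(off)
rim=up([(155,88),(390,18),(440,195),(212,275)],(175,165),8)
P=cast(c,rim,.064)[:,:2]; print(P, [np.linalg.norm(P[i]-P[(i+1)%4]) for i in range(4)])
f=(P[1]+P[2]-P[0]-P[3])/2; h=np.arctan2(f[1],f[0]); h2=np.arctan2(*( (P[0]+P[1]-P[2]-P[3])/2)[::-1])-np.pi/2
print('caddy hd',np.degrees([h,h2])); u=np.array([np.cos(h),np.sin(h)]); print('centre',P.mean(0)-.012*u)
hand=cast(c,up([(12,203)],(175,165),8),.123); print('handle top',hand)
o=up([(148,325),(332,215),(435,372),(248,490)],(230,80),5); O=cast(c,o,0.001)[:,:2]
print('outline',O,[np.linalg.norm(O[i]-O[(i+1)%4]) for i in range(4)],O.mean(0))
f=(O[1]+O[2]-O[0]-O[3]); print(np.degrees(np.arctan2(f[1],f[0])), np.degrees(np.arctan2(*(O[0]+O[1]-O[2]-O[3])[::-1]))-90)
F=cast(c,up([(190,255),(340,487),(478,403)],(230,80),5),0.005)[:,:2]; print('feet',F,np.linalg.norm(F[0]-F[1]),np.linalg.norm(F[1]-F[2]))
hsv=cv2.cvtColor(t,cv2.COLOR_BGR2HSV)
m=((hsv[...,1]<40)&(hsv[...,2]>120)).astype(np.uint8); 
n,l,st,ce=cv2.connectedComponentsWithStats(m)
for i in range(1,n):
    if 30<st[i,4]<2000: print(ce[i],st[i],cast(c,ce[i],.095)[0,:2])
for n_,px,z in [('mug',(273,213),.09),('ramekin',(234,223),.045),('bowl',(368,208),.065),('jar',(363,177),.12)]: print(n_,cast(c,px,z)[0,:2])
E
```

```text
[[0.5522 0.2915]
 [0.5898 0.171 ]
 [0.4973 0.1437]
 [0.4552 0.2595]] [np.float64(0.12624443884293182), np.float64(0.09644436230065541), np.float64(0.12330038574779487), np.float64(0.1021738090812938)]
caddy hd [-71.3786 -72.6239]
centre [0.5198 0.2278]
handle top [[0.4827 0.352  0.123 ]]
outline [[ 0.702   0.0226]
 [ 0.8015 -0.1372]
 [ 0.6617 -0.2245]
 [ 0.5575 -0.0634]] [np.float64(0.1882558708907684), np.float64(0.16485275935853666), np.float64(0.19188662886959526), np.float64(0.16814244110605966)] [ 0.6807 -0.1006]
-57.5857531910558 -58.613177632051865
feet [[ 0.7636 -0.0135]
 [ 0.5598 -0.1415]
 [ 0.6337 -0.2603]] 0.24064493363462416 0.13991040855424292
[97.072  95.6193] [  77   60   42   69 1610] [0.884  0.7021]
[308.7   99.55] [301  90  16  21  40] [ 0.8712 -0.1819]
[326.9362 126.6383] [318 113  20  29  47] [ 0.7547 -0.2555]
[260.1963 150.1121] [244 121  38  60 107] [0.6538 0.019 ]
[415.6737 167.5994] [ 388  145   59   50 1615] [ 0.5846 -0.6112]
[364.0547 174.6965] [357 167  16  16 201] [ 0.5541 -0.4014]
[313.4632 203.6211] [306 196  16  16 190] [ 0.435  -0.1952]
[365.7426 207.8911] [357 200  19  16 202] [ 0.4191 -0.4036]
[275.7348 217.3939] [272 209  10  22 132] [ 0.3788 -0.0441]
[235.1156 223.7688] [228 215  15  17 173] [0.3523 0.1174]
mug [ 0.3968 -0.0334]
ramekin [0.3592 0.1244]
bowl [ 0.4222 -0.4204]
jar [ 0.5399 -0.3905]
```

```bash
cat >> h.py <<'E'
np.set_printoptions(precision=4,suppress=True)
def rows(target,rt=None):
    """units of shift (30mm) in tool axes and turn (5deg) from the measured pose to target"""
    o=robot.get_obs(); R0=R.from_rotvec(o['tcp_rot']); p=np.array(o['tool_pos'])
    d=R0.inv().apply(np.array(target)-p)/.03
    w=(R0.inv()*rt).as_rotvec(degrees=True)/5 if rt is not None else np.zeros(3)
    print('t',o['t'],'p',p,'gap',o['finger_gap'],'F',o['contact_force'],'\n q',o['joint_positions'],'\n axes\n',R0.as_matrix(),'\n shift u',d,'turn u',w)
    return d,w
E
python3 - <<'E'
from h import *
print(proj(cam('scene'),[[.435,-.195,.095],[.435,-.195,0]]))
rows([.435,-.195,.19])
E
```

```text
[[191.2908 198.3312]
 [194.0738 216.8258]]
t 0.15 p [ 0.1549 -0.6308  0.2521] gap 0.08839644849872648 F [-0.4159 -0.7887 -0.2031] 
 q [ 1.2638  0.537  -0.0044  1.5386  0.0026  1.0673 -0.0712] 
 axes
 [[ 0.9711  0.2385 -0.0004]
 [ 0.2385 -0.9711  0.0012]
 [-0.0001 -0.0013 -1.    ]] 
 shift u [ 12.5326 -11.8787   2.0825] turn u [0. 0. 0.]
```

Tin candidates in the top view are:
- grey lidded cylinder at (313,204)
- glass jar at (364,176)
- mug at (273,213)
- blue look-alikes at (323,238) and (339,257)

The plain grey disc at (313,204) is about 66 mm across with no glass body, so it is the tin, and the crop confirms it. The scene view agrees at (191,199). The caddy is the wooden one at (211,185), not the pink one at (135,238).

Request:
jog_arm:
  moves:
    - [0.96, -0.91, 0, 0, 0, 0, 88]
    - [0.96, -0.91, 0, 0, 0, 0, 88]
    - [0.96, -0.91, 0, 0, 0, 0, 88]
    - [0.96, -0.91, 0, 0, 0, 0, 88]
    - [0.96, -0.91, 0, 0, 0, 0, 88]
    - [0.96, -0.91, 0.2, 0, 0, 0, 88]
    - [0.96, -0.91, 0.2, 0, 0, 0, 88]
    - [0.96, -0.91, 0.2, 0, 0, 0, 88]
    - [0.96, -0.91, 0.2, 0, 0, 0, 88]
    - [0.96, -0.91, 0.2, 0, 0, 0, 88]

```text
t: 1.15
tool_pos: [0.3701, -0.2959, 0.2225]
tcp_rot: [3.119, 0.377, -0.0]
contact_force: [-0.1, -0.3, 0.4]
finger_gap: 0.088
```

Request:
jog_arm:
  moves:
    - [0.96, -0.91, 0.2, 0, 0, 0, 88]
    - [0.96, -0.91, 0.2, 0, 0, 0, 88]
    - [0.96, -0.91, 0.2, 0, 0, 0, 88]
    - [0, 0, 0.2, 0, 0, 0, 88]
    - [0, 0, 0, 0, 0, 0, 88]

```text
t: 1.65
tool_pos: [0.4335, -0.1966, 0.1979]
tcp_rot: [-3.118, -0.381, 0.003]
contact_force: [-0.4, -0.7, 0.6]
finger_gap: 0.0879
```

```bash
python3 - <<'E'
from h import *
rows([.435,-.195,.055])
c=cam('wrist'); print(proj(c,[[.435,-.195,.095]]))
im=optics.read_camera('wrist'); cv2.imwrite('pics/w1.png',im)
E
```

```text
t 1.65 p [ 0.4335 -0.1966  0.1979] gap 0.08794009348976647 F [-0.3658 -0.7479  0.6054] 
 q [ 0.5143  0.3308 -0.2179  2.0247  0.0983  0.7976 -1.0888] 
 axes
 [[ 0.9706  0.2406 -0.0018]
 [ 0.2406 -0.9706  0.0005]
 [-0.0016 -0.001  -1.    ]] 
 shift u [ 0.0679 -0.0359  4.7642] turn u [0. 0. 0.]
[[255.8475 193.5705]]
```

View pics/w1.png

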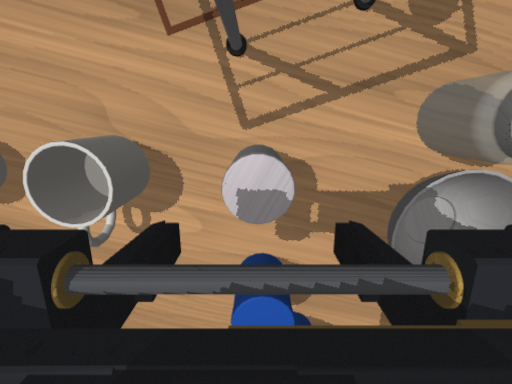

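```bash
python3 - <<'E'
from h import *
c=cam('wrist'); P=cast(c,[[258,188],[222,188],[294,188],[258,153],[258,223]],.095); print(P, np.linalg.norm(P[1]-P[2]))
im=cv2.imread('pics/w1.png'); h=cv2.cvtColor(im,cv2.COLOR_BGR2HSV)
cv2.imwrite('pics/w1c.png',cv2.resize(im[130:240,200:320],None,fx=5,fy=5))
rows([P[0,0],P[0,1],.055])
E
```

```text
[[ 0.4399 -0.1969  0.095 ]
 [ 0.4324 -0.1662  0.095 ]
 [ 0.4475 -0.2276  0.095 ]
 [ 0.4697 -0.1896  0.095 ]
 [ 0.4081 -0.2048  0.095 ]] 0.06322003007348537
t 1.7 p [ 0.4332 -0.1978  0.1983] gap 0.08814407246265465 F [-0.2991 -0.8643  0.2836] 
 q [ 0.5157  0.3302 -0.2168  2.0245  0.0982  0.798  -1.0887] 
 axes
 [[ 0.9712  0.2383 -0.0015]
 [ 0.2383 -0.9712  0.    ]
 [-0.0015 -0.0004 -1.    ]] 
 shift u [0.2337 0.0279 4.7756] turn u [0. 0. 0.]
```

View pics/w1c.png

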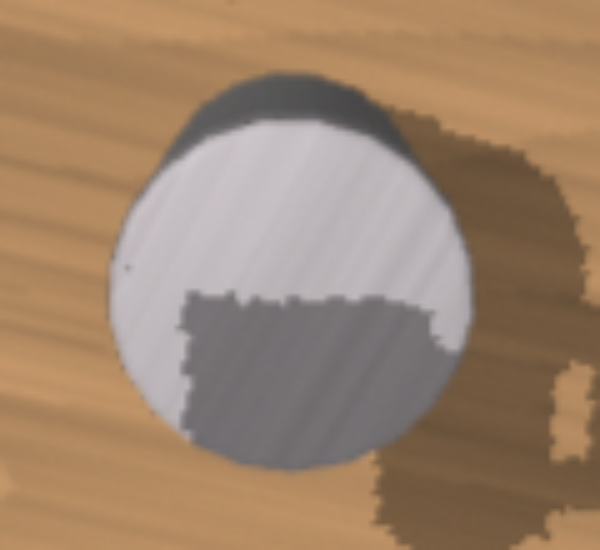

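The lid's centre is at about (258,188) in the wrist view, which casts to (0.4395,-0.197). The top camera gave (0.435,-0.195). Descending to grip.

Request:
jog_arm:
  moves:
    - [0.1, 0, 0.8, 0, 0, 0, 88]
    - [0.1, 0, 0.8, 0, 0, 0, 88]
    - [0, 0, 0.8, 0, 0, 0, 88]
    - [0, 0, 0.8, 0, 0, 0, 88]
    - [0, 0, 0.8, 0, 0, 0, 88]
    - [0, 0, 0.75, 0, 0, 0, 88]
    - [0, 0, 0, 0, 0, 0, 88]

```text
t: 2.4
tool_pos: [0.4373, -0.197, 0.0543]
tcp_rot: [-3.118, -0.373, 0.007]
contact_force: [0.3, -0.3, -0.1]
finger_gap: 0.0882
```

Request:
jog_arm:
  moves:
    - [0, 0, 0, 0, 0, 0, 60]
    - [0, 0, 0, 0, 0, 0, 60]
    - [0, 0, 0, 0, 0, 0, 55]
    - [0, 0, 0, 0, 0, 0, 50]
    - [0, 0, 0, 0, 0, 0, 50]
    - [0, 0, 0, 0, 0, 0, 50]

```text
t: 3.0
tool_pos: [0.4404, -0.1963, 0.0573]
tcp_rot: [3.118, 0.377, 0.002]
contact_force: [-1.3, 0.4, 7.5]
finger_gap: 0.0635
```

Request:
jog_arm:
  moves:
    - [0, 0, -0.3, 0, 0, 0, 50]
    - [0, 0, -0.6, 0, 0, 0, 50]
    - [0, 0, -1, 0, 0, 0, 50]
    - [0, 0, -1, 0, 0, 0, 50]
    - [0, 0, -1, 0, 0, 0, 50]
    - [0, 0, -1, 0, 0, 0, 50]
    - [0, 0, -1, 0, 0, 0, 50]
    - [0, 0, -1, 0, 0, 0, 50]
    - [0, 0, -1, 0, 0, 0, 50]
    - [0, 0, -1, 0, 0, 0, 50]

```text
t: 4.0
tool_pos: [0.4388, -0.1954, 0.3246]
tcp_rot: [-3.118, -0.378, 0.001]
contact_force: [1.7, -0.2, -4.1]
finger_gap: 0.0634
```

Request:
jog_arm:
  moves:
    - [0, 0, -1, 0, 0, 0, 50]
    - [0, 0, -0.7, 0, 0, 0, 50]
    - [0, 0, -0.3, 0, 0, 0, 50]
    - [0, 0, 0, 0, 0, 0, 50]
    - [0, 0, 0, 0, 0, 0, 50]

```text
t: 4.5
tool_pos: [0.439, -0.1956, 0.382]
tcp_rot: [-3.118, -0.377, 0.003]
contact_force: [-0.8, 0.0, -4.5]
finger_gap: 0.0637
```

```bash
python3 - <<'E'
from h import *
u=np.array([np.cos(np.radians(-72)),np.sin(np.radians(-72))]); c=np.array([.5198,.2278])+.012*u; print(c)
rows([*c,.36])
im=optics.read_camera('top'); cv2.imwrite('pics/t2.png',cv2.resize(im[100:290,180:400],None,fx=3.5,fy=3.1))
E
```

```text
[0.5235 0.2164]
t 4.5 p [ 0.439  -0.1956  0.382 ] gap 0.06365992046556626 F [-0.811   0.0059 -4.4943] 
 q [ 0.5379  0.1315 -0.2352  1.7905  0.0324  1.2256 -1.0363] 
 axes
 [[ 0.9711  0.2386 -0.0021]
 [ 0.2386 -0.9711  0.0007]
 [-0.0018 -0.0012 -1.    ]] 
 shift u [  6.0145 -12.662    0.7374] turn u [0. 0. 0.]
```

View pics/t2.png

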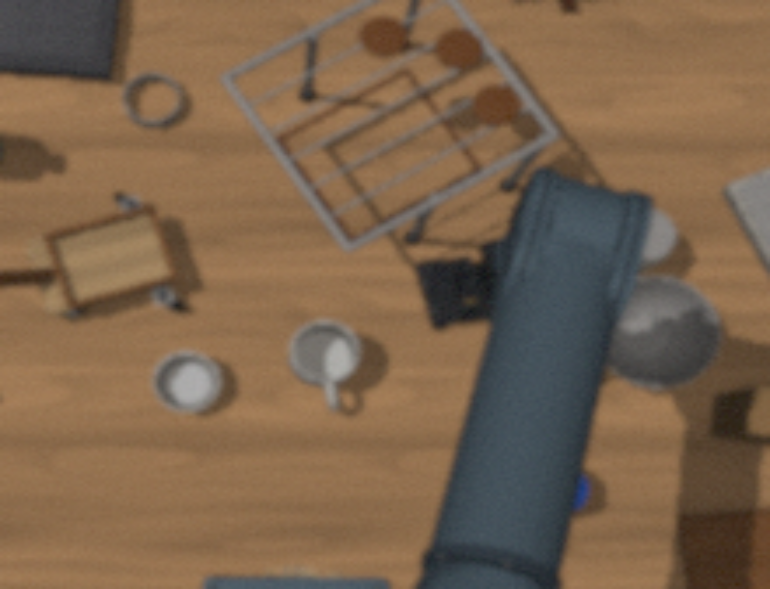

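Request:
jog_arm:
  moves:
    - [0.2, -0.4, 0, 0, 0, 0, 50]
    - [0.4, -0.8, 0, 0, 0, 0, 50]
    - [0.4, -0.9, 0, 0, 0, 0, 50]
    - [0.5, -0.9, 0, 0, 0, 0, 50]
    - [0.5, -1, 0, 0, 0, 0, 50]
    - [0.5, -1, 0, 0, 0, 0, 50]
    - [0.5, -1, 0, 0, 0, 0, 50]
    - [0.5, -1, 0, 0, 0, 0, 50]
    - [0.5, -1, 0, 0, 0, 0, 50]
    - [0.5, -1, 0, 0, 0, 0, 50]

```text
t: 5.55
tool_pos: [0.5059, 0.101, 0.3824]
tcp_rot: [-3.118, -0.379, 0.002]
contact_force: [0.3, -0.9, -4.0]
finger_gap: 0.0632
```

Request:
jog_arm:
  moves:
    - [0.5, -1, 0, 0, 0, 0, 50]
    - [0.4, -0.9, 0, 0, 0, 0, 50]
    - [0.3, -0.8, 0, 0, 0, 0, 50]
    - [0.2, -0.6, 0, 0, 0, 0, 50]
    - [0.1, -0.3, 0, 0, 0, 0, 50]
    - [0, 0, 0, 0, 0, 0, 50]
    - [0, 0, 0, 0, 0, 0, 50]

```text
t: 6.25
tool_pos: [0.5243, 0.2134, 0.3828]
tcp_rot: [3.118, 0.376, -0.001]
contact_force: [-0.7, -0.0, -3.0]
finger_gap: 0.0632
```

```bash
python3 - <<'E'
from h import *
rows([.5235,.2164,.115])
for n in ['wrist','scene']:
    print(n,proj(cam(n),[[.5235,.2164,.05]])); im=optics.read_camera(n); cv2.imwrite(f'pics/{n}3.png',im)
E
```

```text
t 6.25 p [0.5243 0.2134 0.3828] gap 0.0631609132983825 F [-0.7307 -0.0123 -2.9832] 
 q [-0.0646  0.3261 -0.5199  1.5762  0.1671  1.285  -1.9397] 
 axes
 [[ 0.9713  0.238  -0.0008]
 [ 0.2379 -0.9713 -0.001 ]
 [-0.001   0.0008 -1.    ]] 
 shift u [ 0.0072 -0.1121  8.925 ] turn u [0. 0. 0.]
wrist [[254.8807 158.6348]]
scene [[310.3592 209.6622]]
```

View pics/wrist3.png

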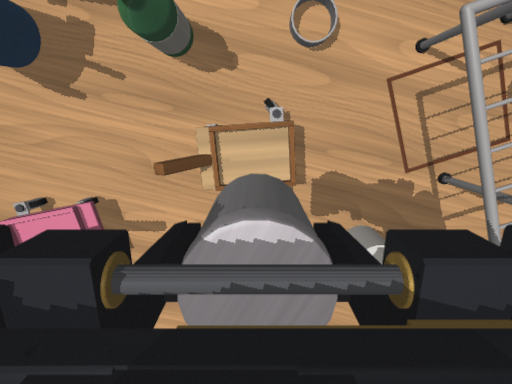

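View pics/scene3.png

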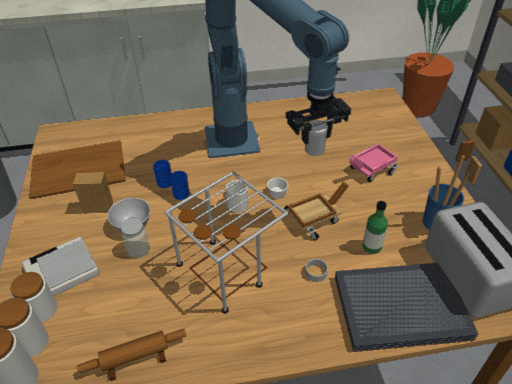

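```bash
python3 - <<'E'
from h import *
im=cv2.imread('pics/wrist3.png')
cv2.imwrite('pics/w3c.png',cv2.resize(im[90:215,145:315],None,fx=4.5,fy=4.5,interpolation=cv2.INTER_CUBIC))
E
```

```text
(no output)
```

View pics/w3c.png

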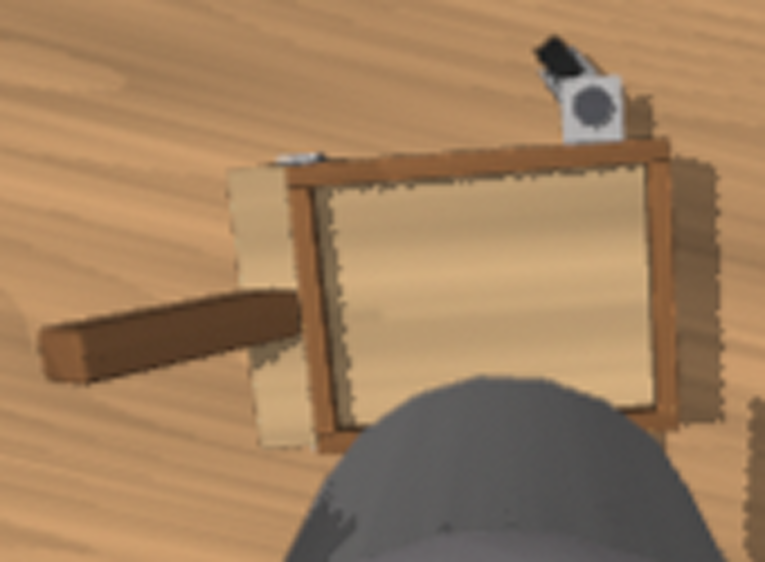

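```bash
python3 - <<'E'
from h import *
def up(p,off,f): return (np.array(p,float)+.5)/f-.5+np.array(off)
c=cam('wrist')
P=cast(c,up([(286,167),(668,139),(677,425),(318,452)],(145,90),4.5),.064)[:,:2]
print(P,[np.linalg.norm(P[i]-P[(i+1)%4]) for i in range(4)],P.mean(0))
f=(P[1]+P[2]-P[0]-P[3]); h=np.degrees(np.arctan2(f[1],f[0])); print(h,np.degrees(np.arctan2(*(P[0]+P[1]-P[2]-P[3])[::-1]))-90)
rows([*P.mean(0),.115])
E
```

```text
[[0.5578 0.3002]
 [0.5989 0.1718]
 [0.5003 0.1408]
 [0.4585 0.2685]] [np.float64(0.13482032722725365), np.float64(0.10333917066625813), np.float64(0.13442160865447494), np.float64(0.10414958298839574)] [0.5289 0.2203]
-72.05673239091661 -72.39925354691805
t 6.35 p [0.5246 0.2128 0.383 ] gap 0.06337352877532029 F [-0.4651  0.1815 -3.9871] 
 q [-0.0637  0.3256 -0.5195  1.5761  0.167   1.2849 -1.9398] 
 axes
 [[ 0.9716  0.2366 -0.0002]
 [ 0.2366 -0.9716 -0.001 ]
 [-0.0004  0.0009 -1.    ]] 
 shift u [ 0.2024 -0.2201  8.9343] turn u [0. 0. 0.]
```

Request:
jog_arm:
  moves:
    - [0.1, -0.1, 0.5, 0, 0, 0, 50]
    - [0.1, -0.1, 1, 0, 0, 0, 50]
    - [0, 0, 1, 0, 0, 0, 50]
    - [0, 0, 1, 0, 0, 0, 50]
    - [0, 0, 1, 0, 0, 0, 50]
    - [0, 0, 1, 0, 0, 0, 50]
    - [0, 0, 1, 0, 0, 0, 50]
    - [0, 0, 0.8, 0, 0, 0, 50]
    - [0, 0, 0.6, 0, 0, 0, 50]
    - [0, 0, 0.4, 0, 0, 0, 50]

```text
t: 7.35
tool_pos: [0.528, 0.2205, 0.1319]
tcp_rot: [3.118, 0.376, -0.004]
contact_force: [0.5, -1.0, -4.1]
finger_gap: 0.0633
```

Request:
jog_arm:
  moves:
    - [0, 0, 0.3, 0, 0, 0, 50]
    - [0, 0, 0.15, 0, 0, 0, 50]
    - [0, 0, 0, 0, 0, 0, 50]
    - [0, 0, 0, 0, 0, 0, 50]

```text
t: 7.75
tool_pos: [0.5294, 0.2217, 0.1214]
tcp_rot: [-3.118, -0.377, -0.002]
contact_force: [-0.1, -0.6, -4.2]
finger_gap: 0.0634
```

```bash
python3 - <<'E'
from h import *
rows([.528,.2195,.110])
for n in ['wrist','scene']:
    im=optics.read_camera(n)
    if n=='scene': im=cv2.resize(im[130:250,250:370],None,fx=5,fy=5)
    cv2.imwrite(f'pics/{n}4.png',im)
E
```

```text
t 7.75 p [0.5294 0.2217 0.1214] gap 0.06339839556678994 F [-0.1188 -0.5851 -4.1949] 
 q [-0.1542  0.6226 -0.4309  1.8182  0.3553  0.7763 -2.1002] 
 axes
 [[ 0.9712  0.2384  0.0012]
 [ 0.2384 -0.9712  0.0005]
 [ 0.0013 -0.0002 -1.    ]] 
 shift u [-0.0616  0.0594  0.3793] turn u [0. 0. 0.]
```

View pics/scene4.png

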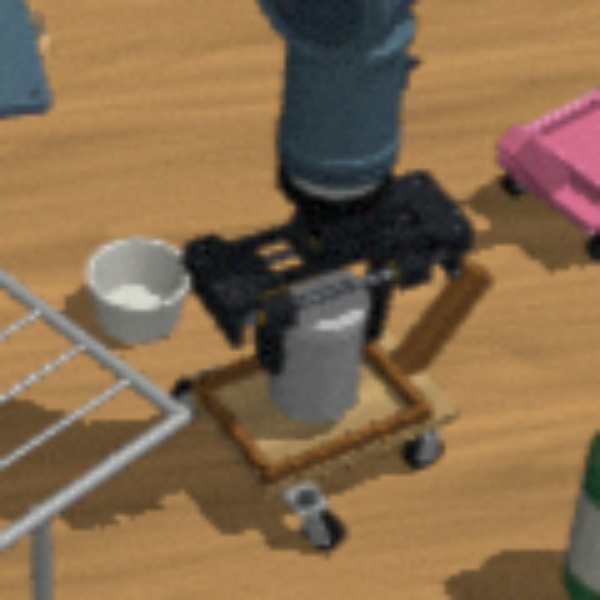

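View pics/wrist4.png

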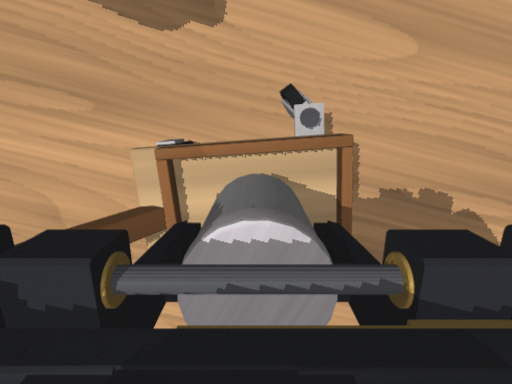

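The tin is over the tray at about (316,405) in the crop, still a little above the floor, and centred. Lowering gently.

Request:
jog_arm:
  moves:
    - [0, 0, 0.15, 0, 0, 0, 50]
    - [0, 0, 0.15, 0, 0, 0, 50]
    - [0, 0, 0.1, 0, 0, 0, 50]
    - [0, 0, 0, 0, 0, 0, 50]
    - [0, 0, 0, 0, 0, 0, 50]

```text
t: 8.35
tool_pos: [0.5287, 0.2214, 0.1085]
tcp_rot: [3.119, 0.378, -0.001]
contact_force: [-0.6, -0.1, -4.3]
finger_gap: 0.0634
```

Request:
jog_arm:
  moves:
    - [0, 0, 0.07, 0, 0, 0, 50]
    - [0, 0, 0, 0, 0, 0, 50]

```text
t: 8.55
tool_pos: [0.5292, 0.2217, 0.1071]
tcp_rot: [-3.119, -0.378, -0.002]
contact_force: [-1.5, -0.3, 1.5]
finger_gap: 0.0632
```

Request:
jog_arm:
  moves:
    - [0, 0, 0.07, 0, 0, 0, 50]
    - [0, 0, 0, 0, 0, 0, 50]

```text
t: 8.75
tool_pos: [0.5299, 0.2223, 0.1069]
tcp_rot: [-3.118, -0.378, -0.004]
contact_force: [-3.9, -2.5, 16.8]
finger_gap: 0.0636
```

Request:
jog_arm:
  moves:
    - [0, 0, -0.06, 0, 0, 0, 50]
    - [0, 0, 0, 0, 0, 0, 70]
    - [0, 0, 0, 0, 0, 0, 80]
    - [0, 0, 0, 0, 0, 0, 88]
    - [0, 0, 0, 0, 0, 0, 88]
    - [0, 0, 0, 0, 0, 0, 88]
    - [0, 0, 0, 0, 0, 0, 88]

```text
t: 9.45
tool_pos: [0.5288, 0.2214, 0.1062]
tcp_rot: [-3.119, -0.377, 0.0]
contact_force: [0.0, 1.0, -0.6]
finger_gap: 0.0882
```

```bash
python3 - <<'E'
from h import *
rows([.528,.2195,.210])
for n in ['scene']:
    im=optics.read_camera(n)
    if n=='scene': im=cv2.resize(im[130:250,250:370],None,fx=5,fy=5)
    cv2.imwrite(f'pics/{n}5.png',im)
E
```

```text
t 9.45 p [0.5288 0.2214 0.1062] gap 0.08822019896786527 F [ 0.0123  1.0342 -0.5613] 
 q [-0.1621  0.6447 -0.4207  1.8246  0.3682  0.75   -2.1105] 
 axes
 [[ 0.9711  0.2385 -0.0001]
 [ 0.2385 -0.9711 -0.    ]
 [-0.0001 -0.     -1.    ]] 
 shift u [-0.0422  0.0559 -3.4585] turn u [0. 0. 0.]
```

View pics/scene5.png

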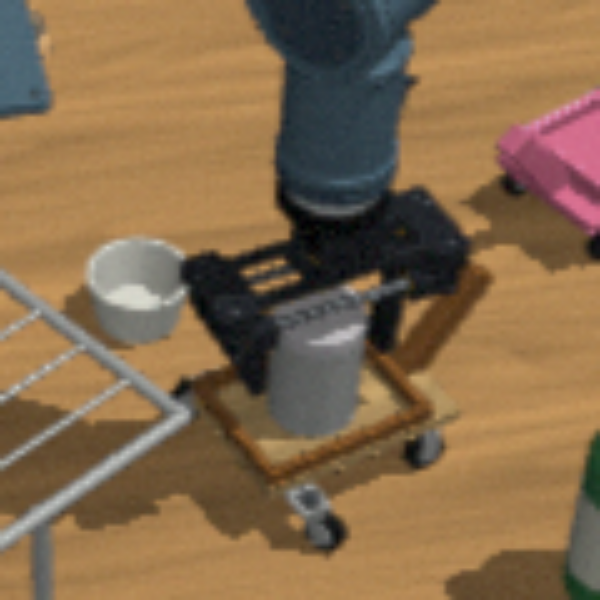

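Request:
jog_arm:
  moves:
    - [0, 0, -0.5, 0, 0, 0, 88]
    - [0, 0, -1, 0, 0, 0, 88]
    - [0, 0, -1, 0, 0, 0, 88]
    - [0, 0, -1, 0, 0, 0, 88]
    - [0, 0, -1, 0, 0, 0, 88]
    - [0, 0, -1, 0, 0, 0, 88]
    - [0, 0, -1, 0, 0, 0, 88]
    - [0, 0, 0, 0, 0, 0, 88]

```text
t: 10.3
tool_pos: [0.5306, 0.2229, 0.3068]
tcp_rot: [-3.116, -0.377, -0.013]
contact_force: [0.5, 0.4, -0.2]
finger_gap: 0.0884
```

```bash
cat >> h.py <<'E'
def caddy_tool(c,h,gx=-.107,gz=.100,lean=38,back=0.0):
    """TCP pose gripping the handle of a caddy at c heading h(deg); back = retreat along the bar"""
    h=np.radians(h); u=np.array([np.cos(h),np.sin(h),0]); l=np.radians(lean)
    z=np.sin(l)*u-np.cos(l)*np.array([0,0,1]); x=-np.cos(l)*u-np.sin(l)*np.array([0,0,1]); y=np.cross(z,x)
    p=np.array([c[0],c[1],0])+gx*u+np.array([0,0,gz])+(.005-back)*z
    return p,R.from_matrix(np.c_[x,y,z])
E
python3 - <<'E'
from h import *
c=cam('top'); print('oil cap',cast(c,[[164,135],[164,137]],.21)); print('scene base',cast(cam('scene'),[373,250],0), 'scene cap',cast(cam('scene'),[381,206],.205))
print('pink handle', cast(c,[[157,226],[150,228]],.1))
p,r=caddy_tool((.5238,.2304),-72.2,back=.1); print(p,r.as_rotvec()); rows(p,r)
p,r=caddy_tool((.5238,.2304),-72.2);print(p)
for i,n in enumerate(['scene','top','wrist']):
    im=optics.read_camera(n); cv2.imwrite(f'pics/{n}6.png',im)
    if n=='scene': cv2.imwrite('pics/s6c.png',cv2.resize(im[130:250,250:370],None,fx=5,fy=5))
E
```

```text
oil cap [[0.6822 0.3894 0.21  ]
 [0.6743 0.3891 0.21  ]]
scene base [[0.7013 0.3935 0.    ]] scene cap [[0.692  0.3906 0.205 ]]
pink handle [[0.341  0.4268 0.1   ]
 [0.333  0.4543 0.1   ]]
[0.4732 0.388  0.1749] [ 1.5066  2.0661 -0.5188]
t 10.3 p [0.5306 0.2229 0.3068] gap 0.08839068980474475 F [ 0.5161  0.3954 -0.1584] 
 q [-0.0847  0.3984 -0.5146  1.6651  0.2146  1.1259 -1.9868] 
 axes
 [[ 0.9711  0.2387  0.0077]
 [ 0.2387 -0.9711  0.0034]
 [ 0.0083 -0.0015 -1.    ]] 
 shift u [-0.5804 -5.7949  4.4013] turn u [ -6.1508  -5.878  -18.0664]
[0.492  0.3293 0.0961]
```

View pics/s6c.png

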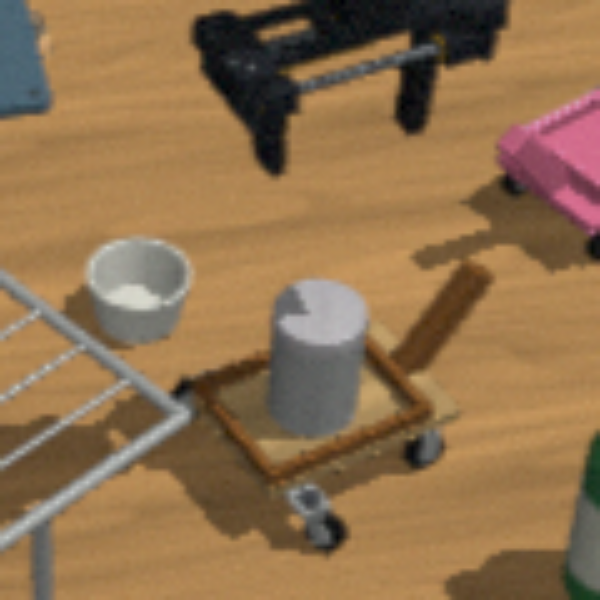

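View pics/wrist6.png

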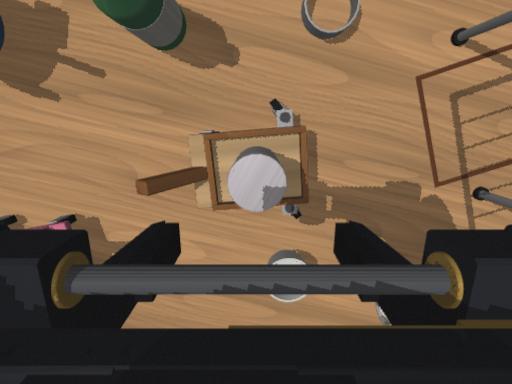

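View pics/top6.png

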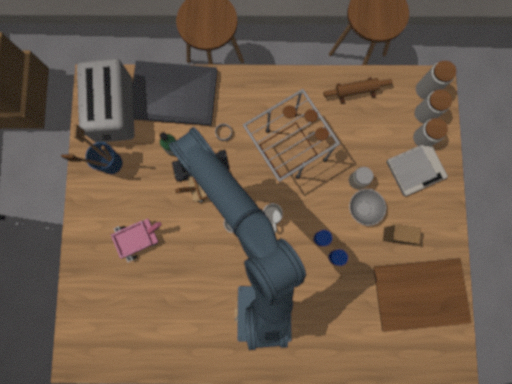

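```bash
python3 - <<'E'
from h import *
im=cv2.imread('pics/wrist6.png')
cv2.imwrite('pics/w6c.png',cv2.resize(im[95:225,130:320],None,fx=4,fy=4,interpolation=cv2.INTER_CUBIC))
E
```

```text
(no output)
```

View pics/w6c.png

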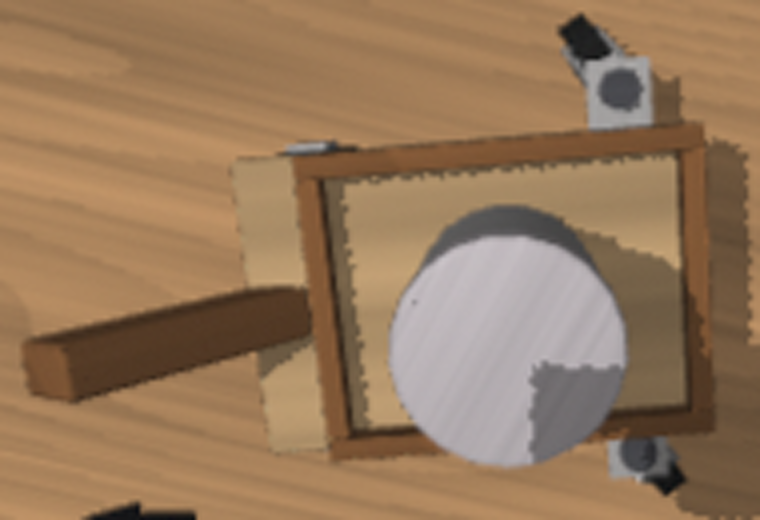

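```bash
python3 - <<'E'
from h import *
def up(p,f=4,off=(130,95)): return (np.array(p,float)+.5)/f-.5+np.array(off)
c=cam('wrist')
P=cast(c,up([(293,157),(704,124),(714,431),(332,461)]),.064)[:,:2]
print(P,[np.linalg.norm(P[i]-P[(i+1)%4]) for i in range(4)],P.mean(0))
f=(P[1]+P[2]-P[0]-P[3]); h=np.degrees(np.arctan2(f[1],f[0])); print(h,np.degrees(np.arctan2(*(P[0]+P[1]-P[2]-P[3])[::-1]))-90)
u=np.array([np.cos(np.radians(-72)),np.sin(np.radians(-72))]); C=P.mean(0)-.012*u; print('caddy',C,'pred top',C-.124*u)
print('handle top',cast(c,up([(50,368)]),.123)); T=cast(c,up([(508,350)]),.145)[0,:2]; d=T-C; print('tin',T,d@u,d@[-u[1],u[0]])
E
```

```text
[[0.5565 0.301 ]
 [0.5987 0.1733]
 [0.4994 0.1404]
 [0.4568 0.2677]] [np.float64(0.13445993721552849), np.float64(0.10460213379094588), np.float64(0.13425359072981627), np.float64(0.10512415597785085)] [0.5278 0.2206]
-71.5915173496167 -71.62057941900508
caddy [0.5241 0.232 ] pred top [0.4858 0.3499]
handle top [[0.4868 0.3476 0.123 ]]
tin [0.5284 0.2216] 0.011235752318286323 0.0008607480249043276
```

Request:
jog_arm:
  moves:
    - [0, 0, 0, -0.31, -0.29, -0.9, 60]
    - [0, 0, 0, -0.31, -0.29, -0.9, 60]
    - [0, 0, 0, -0.31, -0.29, -0.9, 60]
    - [0, 0, 0, -0.31, -0.29, -0.9, 60]
    - [0, 0, 0, -0.31, -0.29, -0.9, 60]
    - [0, 0, 0, -0.31, -0.29, -0.9, 60]
    - [0, 0, 0, -0.31, -0.29, -0.9, 60]
    - [0, 0, 0, -0.31, -0.29, -0.9, 60]
    - [0, 0, 0, -0.31, -0.29, -0.9, 60]
    - [0, 0, 0, -0.31, -0.29, -0.9, 60]

```text
t: 11.45
tool_pos: [0.5283, 0.2211, 0.3]
tcp_rot: [2.459, 1.407, -0.31]
contact_force: [0.1, 0.7, 0.0]
finger_gap: 0.0599
```

Request:
jog_arm:
  moves:
    - [0, 0, 0, -0.31, -0.29, -0.9, 60]
    - [0, 0, 0, -0.31, -0.29, -0.9, 60]
    - [0, 0, 0, -0.31, -0.29, -0.9, 60]
    - [0, 0, 0, -0.31, -0.29, -0.9, 60]
    - [0, 0, 0, -0.31, -0.29, -0.9, 60]
    - [0, 0, 0, -0.31, -0.29, -0.9, 60]
    - [0, 0, 0, -0.31, -0.29, -0.9, 60]
    - [0, 0, 0, -0.31, -0.29, -0.9, 60]
    - [0, 0, 0, -0.31, -0.29, -0.9, 60]
    - [0, 0, 0, -0.31, -0.29, -0.9, 60]

```text
t: 12.45
tool_pos: [0.5283, 0.2211, 0.3]
tcp_rot: [1.505, 2.067, -0.524]
contact_force: [0.6, 0.6, -1.3]
finger_gap: 0.0596
```

```bash
python3 - <<'E'
from h import *
p,r=caddy_tool((.5240,.2315),-71.9,back=.08); rows(p,r); print(p)
E
```

```text
t 12.45 p [0.5283 0.2211 0.3   ] gap 0.059637483644374115 F [ 0.6051  0.6401 -1.3363] 
 q [-0.3347  0.5937 -0.6499  1.6093  0.8461  1.5796 -0.8955] 
 axes
 [[-0.2429  0.9521  0.186 ]
 [ 0.7485  0.3059 -0.5884]
 [-0.6171 -0.0037 -0.7869]] 
 shift u [ 7.2096 -0.0389  0.315 ] turn u [-0.0685  0.0203 -0.0192]
[0.4764 0.3771 0.1591]
```

Request:
jog_arm:
  moves:
    - [1, 0, 0, 0, 0, 0, 60]
    - [1, 0, 0, 0, 0, 0, 60]
    - [1, 0, 0, 0, 0, 0, 60]
    - [1, 0, 0, 0, 0, 0, 60]
    - [1, 0, 0, 0, 0, 0, 60]
    - [1, 0, 0, 0, 0, 0, 60]
    - [1, 0, 0, 0, 0, 0, 60]
    - [0.2, 0, 0, 0, 0, 0, 60]
    - [0, 0, 0, 0, 0, 0, 60]

```text
t: 13.35
tool_pos: [0.4765, 0.3835, 0.167]
tcp_rot: [1.508, 2.065, -0.523]
contact_force: [-0.1, -0.2, 0.3]
finger_gap: 0.06
```

```bash
python3 - <<'E'
from h import *
p,r=caddy_tool((.5240,.2315),-71.9,back=.0); rows(p,r); print(p)
for n in ['wrist','scene','top']:
    im=optics.read_camera(n); cv2.imwrite(f'pics/{n}7.png',im)
    if n=='scene': cv2.imwrite('pics/s7c.png',cv2.resize(im[90:250,240:400],None,fx=3.7,fy=3.7))
    if n=='top': cv2.imwrite('pics/t7c.png',cv2.resize(im[110:260,120:300],None,fx=4,fy=4))
h=np.array([[.524,.2315,0]])+[ -.124*np.cos(np.radians(-71.9)),-.124*np.sin(np.radians(-71.9)),.123]
print(proj(cam('wrist'),h))
E
```

```text
t 13.35 p [0.4765 0.3835 0.167 ] gap 0.060013724198074034 F [-0.0918 -0.1968  0.2695] 
 q [-0.622   0.8918 -0.6259  1.4386  0.8688  1.6009 -1.1592] 
 axes
 [[-0.2406  0.9527  0.1854]
 [ 0.7494  0.3038 -0.5883]
 [-0.6168 -0.0026 -0.7871]] 
 shift u [ 0.0078 -0.0501  2.9976] turn u [-0.0749  0.0168 -0.0473]
[0.4917 0.3303 0.0961]
[[251.5598 209.5015]]
```

View pics/wrist7.png

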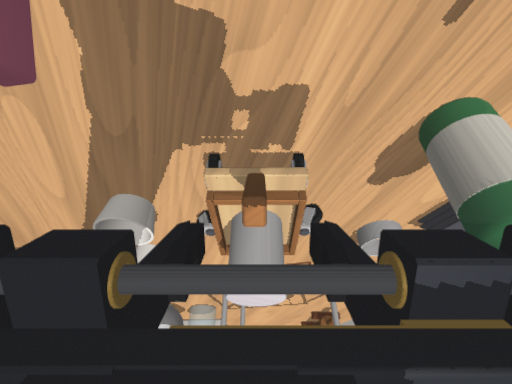

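View pics/s7c.png

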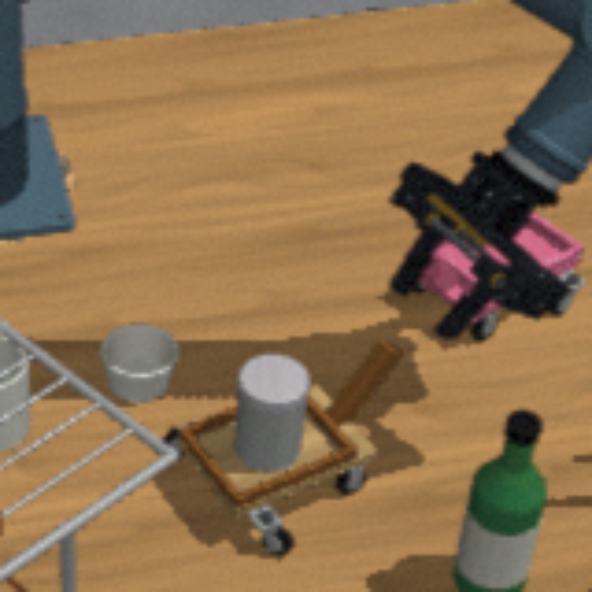

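View pics/t7c.png

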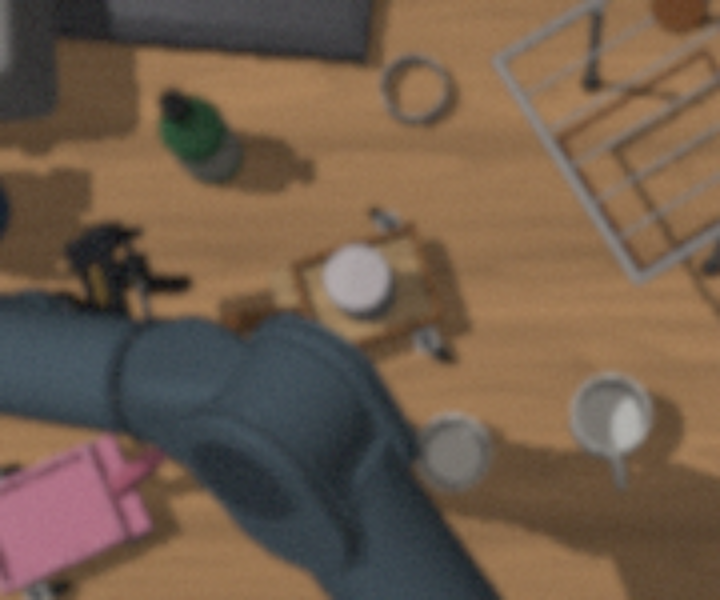

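```bash
python3 - <<'E'
from h import *
im=cv2.imread('pics/wrist7.png'); cv2.imwrite('pics/w7c.png',cv2.resize(im[150:260,190:330],None,fx=5,fy=5,interpolation=cv2.INTER_CUBIC))
o=robot.get_obs(); c=cam('wrist'); R0=R.from_rotvec(o['tcp_rot'])
for px in [(255,216),(255,200)]:
    P=cast(c,px,.12)[0]; print(P,R0.inv().apply(P-o['tool_pos']))
print(proj(c,[o['tool_pos'],o['tool_pos']+R0.apply([0,0,.05]),o['tool_pos']+R0.apply([0,0,.15])]))
E
```

```text
[0.4919 0.3371 0.12  ] [-0.007  -0.0008  0.0678]
[0.4856 0.3574 0.12  ] [ 0.0097 -0.0007  0.0548]
[[255.8415 247.6835]
 [256.0486 215.2859]
 [256.2558 182.8722]]
```

View pics/w7c.png

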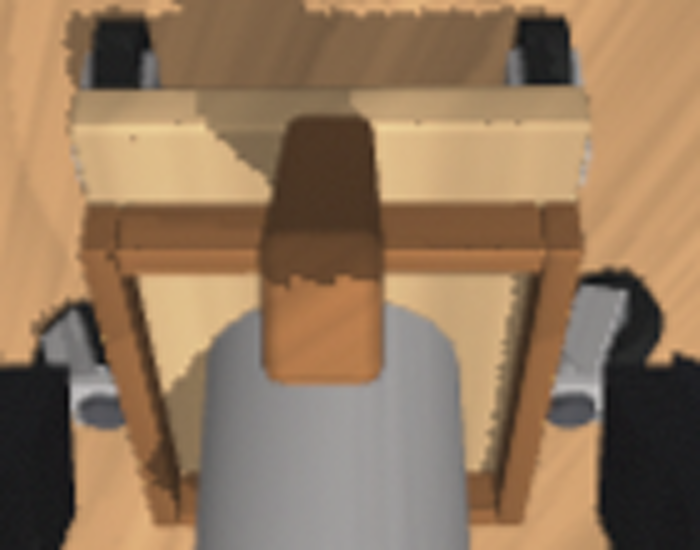

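The handle's end face is centred at about (254,212) against the tool line at (256,213), so it is aligned to about 1 mm. Advancing along the bar.

Request:
jog_arm:
  moves:
    - [0, -0.03, 0.6, -0.07, 0, 0, 60]
    - [0, 0, 0.6, 0, 0, 0, 60]
    - [0, 0, 0.6, 0, 0, 0, 60]
    - [0, 0, 0.6, 0, 0, 0, 60]
    - [0, 0, 0.4, 0, 0, 0, 60]
    - [0, 0, 0.2, 0, 0, 0, 60]
    - [0, 0, 0, 0, 0, 0, 40]
    - [0, 0, 0, 0, 0, 0, 40]

```text
t: 14.3
tool_pos: [0.4936, 0.3314, 0.0976]
tcp_rot: [1.507, 2.064, -0.512]
contact_force: [0.0, 0.4, -0.0]
finger_gap: 0.0461
```

```bash
python3 - <<'E'
from h import *
p,r=caddy_tool((.5240,.2315),-71.9,back=.0); rows(p,r)
for n in ['wrist']:
    im=optics.read_camera(n); cv2.imwrite(f'pics/{n}8.png',im)
E
```

```text
t 14.3 p [0.4936 0.3314 0.0976] gap 0.04610292023023872 F [ 0.0178  0.3858 -0.0313] 
 q [-0.5578  0.9374 -0.5919  1.5499  0.9391  1.4606 -1.2077] 
 axes
 [[-0.2384  0.9519  0.1923]
 [ 0.7515  0.3062 -0.5843]
 [-0.6151  0.0052 -0.7884]] 
 shift u [ 0.0199 -0.0718  0.0508] turn u [ 0.0145 -0.008  -0.0789]
```

View pics/wrist8.png

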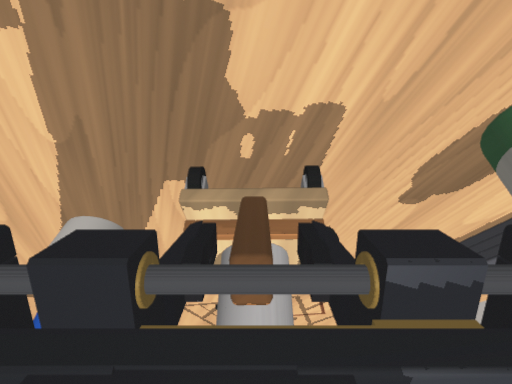

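Request:
jog_arm:
  moves:
    - [0, -0.07, 0, 0, 0, 0, 30]
    - [0, 0, 0, 0, 0, 0, 22]
    - [0, 0, 0, 0, 0, 0, 16]
    - [0, 0, 0, 0, 0, 0, 10]
    - [0, 0, 0, 0, 0, 0, 10]
    - [0, 0, 0, 0, 0, 0, 10]

```text
t: 14.95
tool_pos: [0.4918, 0.3303, 0.0976]
tcp_rot: [1.507, 2.064, -0.513]
contact_force: [-0.1, 1.8, 1.6]
finger_gap: 0.0177
```

```bash
python3 - <<'E'
from h import *
p,r=caddy_tool((.5240,.2315),-71.9,back=.0); rows(p,r); print(robot.get_obs()['wrist_torque'])
E
```

```text
t 14.95 p [0.4918 0.3303 0.0976] gap 0.01768987219287836 F [-0.1227  1.8385  1.6067] 
 q [-0.5578  0.9354 -0.5924  1.5556  0.9386  1.4592 -1.2115] 
 axes
 [[-0.2381  0.952   0.1924]
 [ 0.7512  0.3061 -0.5848]
 [-0.6156  0.0053 -0.7881]] 
 shift u [ 0.0315 -0.0027  0.0402] turn u [ 0.0138 -0.0009 -0.0808]
[0.445  0.1552 0.0446]
```

```bash
python3 - <<'E'
from h import *
for n in ['wrist3','wrist6']:
    im=cv2.imread(f'pics/{n}.png'); cv2.imwrite(f'pics/{n}r.png',cv2.resize(im[0:210,372:512],None,fx=3.8,fy=2.8 if 0 else 3.8,interpolation=cv2.INTER_CUBIC)[:600])
E
```

```text
(no output)
```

View pics/wrist3r.png

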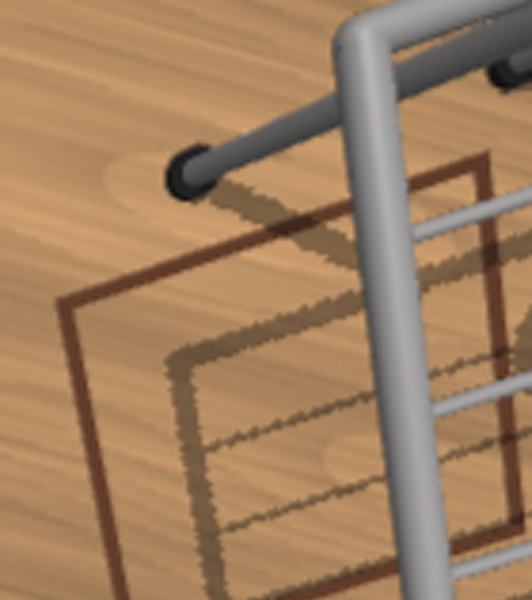

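View pics/wrist6r.png

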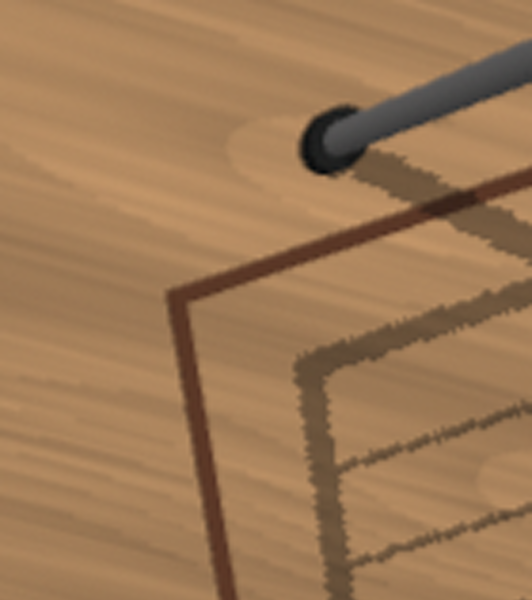

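```bash
python3 - <<'E'
from h import *
o=robot.get_obs(); K,Rw,tw=cam('wrist'); R0=R.from_rotvec(o['tcp_rot']).as_matrix(); p=o['tool_pos']
# camera in tool frame
Rct=Rw@R0; tct=Rw@p+tw   # Xc=Rct*Xt+tct
def camat(p,A):
    A=np.array(A); U,_,V=np.linalg.svd(A); A=U@V
    return K,Rct@A.T,tct-Rct@A.T@np.array(p)
c3=camat([.5246,.2128,.383],[[.9716,.2366,-.0002],[.2366,-.9716,-.001],[-.0004,.0009,-1]])
c6=camat([.5306,.2229,.3068],[[.9711,.2387,.0077],[.2387,-.9711,.0034],[.0083,-.0015,-1]])
def up(q): return (np.array(q,float)+.5)/3.8-.5+np.array([372,0])
O=cast(c3,np.vstack([up([(67,306),(484,160),(515,526)]),[(405,170)]]),.0005)[:,:2]
print(O,[np.linalg.norm(O[i]-O[(i+1)%4]) for i in range(4)]); d1=O[[0,2]].mean(0);print(d1,O.mean(0))
f=O[1]-O[0]; print(np.degrees(np.arctan2(f[1],f[0])), np.degrees(np.arctan2(*(O[1]-O[2])[::-1]))-90)
print('foot3',cast(c3,up([(187,172)]),.005),'foot6',cast(c6,up([(330,140)]),.005),'FL6',cast(c6,up([(178,297)]),.0005))
E
```

```text
[[ 0.7048  0.0186]
 [ 0.8055 -0.1394]
 [ 0.6625 -0.2267]
 [ 0.5625 -0.0667]] [np.float64(0.18739404811591098), np.float64(0.1674940340044943), np.float64(0.18865095263415), np.float64(0.16585582232319587)]
[ 0.6836 -0.104 ] [ 0.6838 -0.1036]
-57.48826643226223 -58.59985073219073
foot3 [[ 0.7682 -0.0113  0.005 ]] foot6 [[ 0.7733 -0.0117  0.005 ]] FL6 [[0.7099 0.0203 0.0005]]
```

Tool-to-caddy geometry agrees: the caddy centre is (0.5236,0.2314) with heading −72.2°, and the rack is (0.684,−0.102) with heading −58°. The plan is 131 mm straight, a 14.2° left arc over about 179 mm, then 62 mm straight.

Request:
jog_arm:
  moves:
    - [-0.13, 0, 0.1, 0, 0, 0, 10]
    - [-0.26, 0, 0.205, 0, 0, 0, 10]
    - [-0.26, 0, 0.205, 0, 0, 0, 10]
    - [-0.26, 0, 0.205, 0, 0, 0, 10]
    - [-0.13, 0, 0.1, 0, 0, 0, 10]

```text
t: 15.45
tool_pos: [0.5049, 0.2903, 0.0975]
tcp_rot: [1.508, 2.061, -0.514]
contact_force: [2.3, 2.3, 3.3]
finger_gap: 0.0179
```

```bash
cat >> h.py <<'E'
RK=np.array([.684,-.102]); RH=np.radians(-58)
def state():
    o=robot.get_obs(); M=R.from_rotvec(o['tcp_rot']).as_matrix(); p=o['tool_pos']
    h=np.arctan2(M[1,1],M[0,1])-np.pi/2; u=np.array([np.cos(h),np.sin(h)])
    cc=p[:2]+.1039*u; d=cc-RK; ur=np.array([np.cos(RH),np.sin(RH)]); vr=np.array([-ur[1],ur[0]])
    print('t',o['t'],'p',p,'gap',o['finger_gap'],'F',o['contact_force'],'tq',o['wrist_torque'],'\n q',o['joint_positions'])
    print('caddy',cc,np.degrees(h),'in rack',d@ur,d@vr,np.degrees(h-RH),'lean',np.degrees(np.arccos(-M[2,2])))
    print('fwd in tool',M.T@[u[0],u[1],0],'left',M.T@[-u[1],u[0],0],'up',M.T[:,2])
    return cc,h
E
python3 - <<'E'
from h import *
state()
im=optics.read_camera('scene'); cv2.imwrite('pics/s9.png',cv2.resize(im[90:270,220:400],None,fx=3.3,fy=3.3))
E
```

```text
t 15.45 p [0.5049 0.2903 0.0975] gap 0.01790640131681505 F [2.3449 2.3141 3.2916] tq [ 0.4934 -0.1202  0.263 ] 
 q [-0.4991  0.9071 -0.5824  1.617   0.96    1.4174 -1.1964]
caddy [0.5365 0.1913] -72.28331796512343 in rack -0.3269024979961482 0.030348790037647667 -14.283317965123429 lean 38.08452311873593
fwd in tool [-0.7871 -0.      0.6168] left [0.0034 1.     0.0043] up [-0.6168  0.0055 -0.7871]
```

View pics/s9.png

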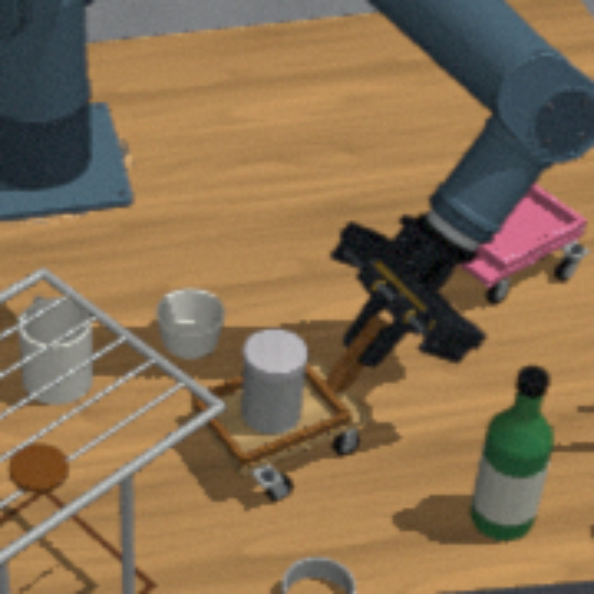

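Request:
jog_arm:
  moves:
    - [-0.13, 0, 0.1, 0, 0, 0, 10]
    - [-0.26, 0, 0.205, 0, 0, 0, 10]
    - [-0.26, 0, 0.205, 0, 0, 0, 10]
    - [-0.26, 0, 0.205, 0, 0, 0, 10]
    - [-0.26, 0, 0.205, 0, 0, 0, 10]
    - [-0.26, 0, 0.205, 0, 0, 0, 10]
    - [-0.26, 0, 0.205, 0, 0, 0, 10]
    - [-0.26, 0, 0.205, 0, 0, 0, 10]
    - [-0.26, 0, 0.205, 0, 0, 0, 10]
    - [-0.13, 0, 0.1, 0, 0, 0, 10]

```text
t: 16.5
tool_pos: [0.5323, 0.2057, 0.0974]
tcp_rot: [1.508, 2.061, -0.513]
contact_force: [3.9, 3.1, 5.7]
finger_gap: 0.0179
```

```bash
python3 - <<'E'
from h import *
state()
im=optics.read_camera('scene'); cv2.imwrite('pics/s10.png',cv2.resize(im[90:270,200:380],None,fx=3.3,fy=3.3))
im=optics.read_camera('top'); cv2.imwrite('pics/t10.png',cv2.resize(im[80:240,160:340],None,fx=3.7,fy=3.7))
im=optics.read_camera('wrist'); cv2.imwrite('pics/w10.png',im)
E
```

```text
t 16.5 p [0.5323 0.2057 0.0974] gap 0.01792593529540535 F [3.8972 3.1372 5.7303] tq [ 0.3987 -0.6691  0.7525] 
 q [-0.3727  0.8535 -0.5566  1.7265  1.0153  1.3265 -1.15  ]
caddy [0.564  0.1068] -72.24269704172859 in rack -0.24063901189632694 0.008829473340176888 -14.24269704172858 lean 38.067737130900454
fwd in tool [-0.7873  0.      0.6166] left [0.0038 1.     0.0048] up [-0.6166  0.0062 -0.7873]
```

View pics/s10.png

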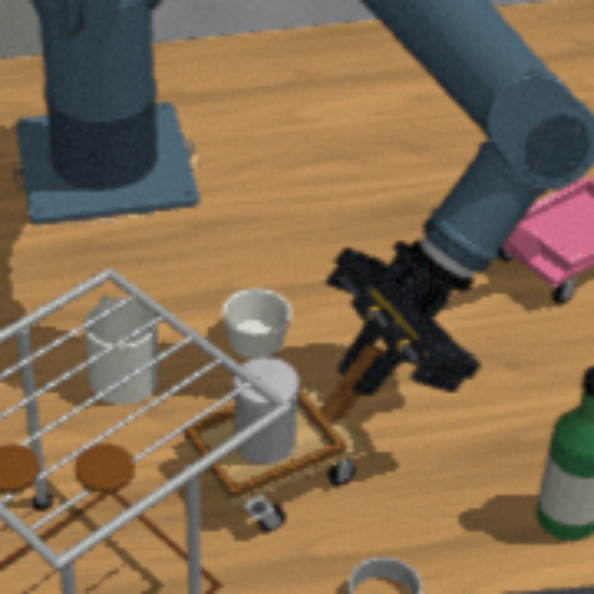

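View pics/t10.png

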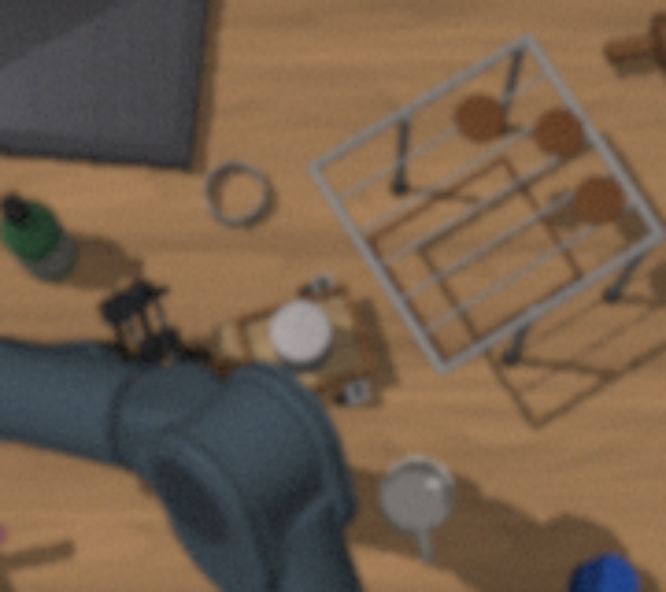

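View pics/w10.png

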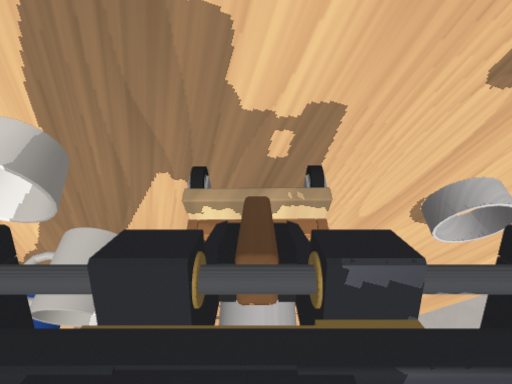

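```bash
python3 - <<'E'
from h import *
im=optics.read_camera('scene'); cv2.imwrite('pics/s11.png',cv2.resize(im[200:265,245:315],None,fx=8,fy=8,interpolation=cv2.INTER_CUBIC))
c=cam('scene'); cc,h=state(); u=np.array([np.cos(h),np.sin(h)]); v=np.array([-u[1],u[0]])
for a,b,z in [(55,66,50),(41,66,15),(41,66,0),(55,-66,50),(41,-66,15)]:
    q=proj(c,[*(cc+a/1e3*u+b/1e3*v),z/1e3])[0]; print(a,b,z,q,(q-[245,200])*8)
E
```

```text
t 16.7 p [0.5319 0.2065 0.0974] gap 0.01795478816113652 F [5.5238 0.4062 4.8438] tq [-0.0228 -0.9817  0.842 ] 
 q [-0.3739  0.8541 -0.557   1.7258  1.015   1.3275 -1.1503]
caddy [0.5637 0.1076] -72.21564836369623 in rack -0.24150058389899504 0.009019981636043613 -14.215648363696223 lean 38.080037884688366
fwd in tool [-0.7872  0.      0.6167] left [0.0036 1.     0.0046] up [-0.6167  0.0059 -0.7871]
55 66 50 [278.2238 240.581 ] [265.7906 324.6478]
41 66 15 [281.6455 245.7956] [293.1642 366.3647]
41 66 0 [281.5525 248.6195] [292.4199 388.9563]
55 -66 50 [259.826  215.2511] [118.6081 122.0088]
41 -66 15 [263.3837 220.6281] [147.0698 165.0248]
```

View pics/s11.png

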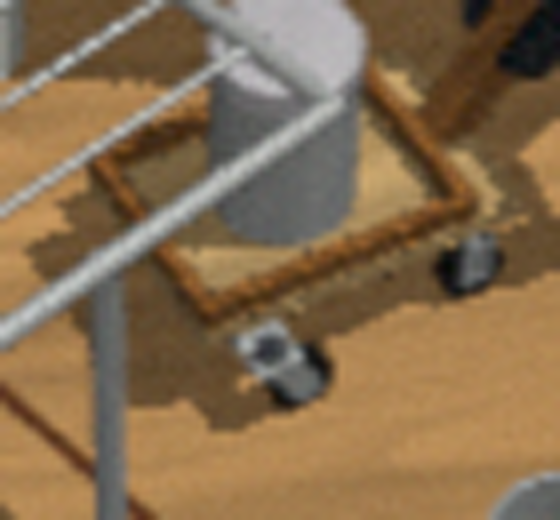

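Left castor wheel at (300,378) in the crop, predicted trailing position (293,366), so it is trailing. The tin is standing. Starting the arc.

Request:
jog_arm:
  moves:
    - [-0.13, -0.01, 0.1, -0.05, 0, -0.06, 10]
    - [-0.26, -0.02, 0.205, -0.1, 0, -0.125, 10]
    - [-0.26, -0.02, 0.205, -0.1, 0, -0.125, 10]
    - [-0.26, -0.02, 0.205, -0.1, 0, -0.125, 10]
    - [-0.26, -0.02, 0.205, -0.1, 0, -0.125, 10]
    - [-0.26, -0.02, 0.205, -0.1, 0, -0.125, 10]
    - [-0.26, -0.02, 0.205, -0.1, 0, -0.125, 10]
    - [-0.26, -0.02, 0.205, -0.1, 0, -0.125, 10]
    - [-0.26, -0.02, 0.205, -0.1, 0, -0.125, 10]

```text
t: 17.6
tool_pos: [0.5559, 0.1271, 0.0973]
tcp_rot: [1.373, 2.137, -0.466]
contact_force: [0.6, 2.6, 9.3]
finger_gap: 0.0178
```

```bash
python3 - <<'E'
from h import *
state()
im=optics.read_camera('scene'); cv2.imwrite('pics/s12.png',cv2.resize(im[90:290,180:380],None,fx=3,fy=3))
im=optics.read_camera('top'); cv2.imwrite('pics/t12.png',cv2.resize(im[80:240,160:340],None,fx=3.7,fy=3.7))
E
```

```text
t 17.6 p [0.5559 0.1271 0.0973] gap 0.017798210247968797 F [0.5632 2.6231 9.3292] tq [-0.318  -0.2679  0.1172] 
 q [-0.2514  0.7902 -0.5323  1.8617  1.146   1.1923 -1.0619]
caddy [0.5993 0.0327] -65.33914659281102 in rack -0.15912504357128193 -0.0004783257988063667 -7.339146592811014 lean 38.044622327132934
fwd in tool [-0.7875  0.      0.6163] left [0.0038 1.     0.0048] up [-0.6162  0.0061 -0.7875]
```

View pics/s12.png

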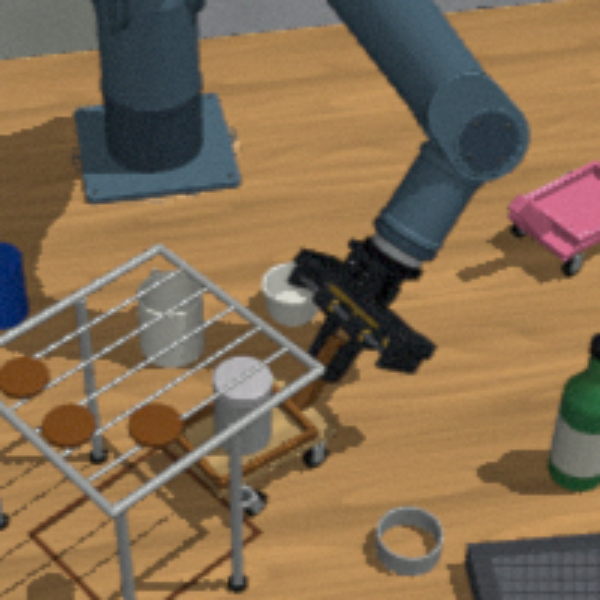

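View pics/t12.png

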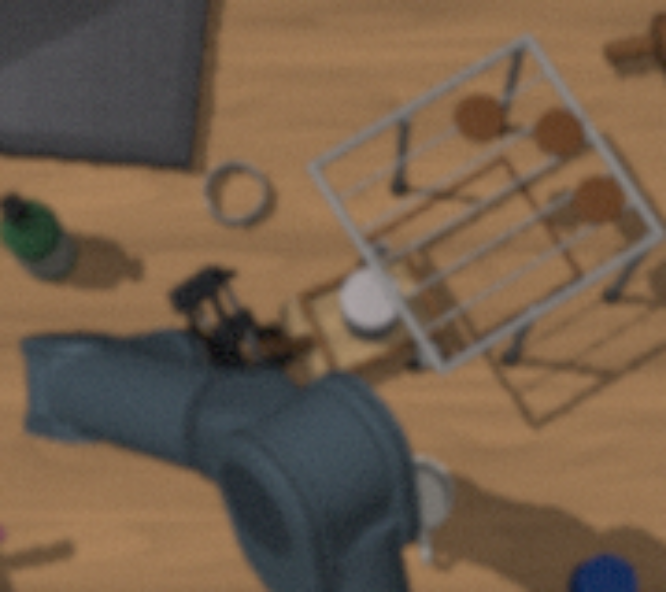

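```bash
python3 - <<'E'
from h import *
def ray(n,px):
    c=cam(n); o=-c[1].T@c[2]; d=cast(c,px,0)[0]-o; return o,d/np.linalg.norm(d)
def tri(a,b):
    o1,d1=ray('top',a); o2,d2=ray('scene',b)
    A=np.c_[d1,-d2]; s=np.linalg.lstsq(A,o2-o1,rcond=None)[0]; p,q=o1+s[0]*d1,o2+s[1]*d2; return (p+q)/2,np.linalg.norm(p-q)
up=lambda x,y:(x/3.7+160,y/3.7+80); us=lambda x,y:(x/3+180,y/3+90)
print('joint',tri(up(320,450),us(470,120))); print('flange', tri(up(230,350),us(400,240)))
print(tri(up(60,390),us(415,220)))
im=optics.read_camera('scene'); cv2.imwrite('pics/s13.png',im)
E
```

```text
joint (array([0.4463, 0.1803, 0.3529]), np.float64(0.2382099850545517))
flange (array([0.5283, 0.186 , 0.244 ]), np.float64(0.05193125920619703))
(array([0.4764, 0.2891, 0.2257]), np.float64(0.08632442892013352))
```

View pics/s13.png

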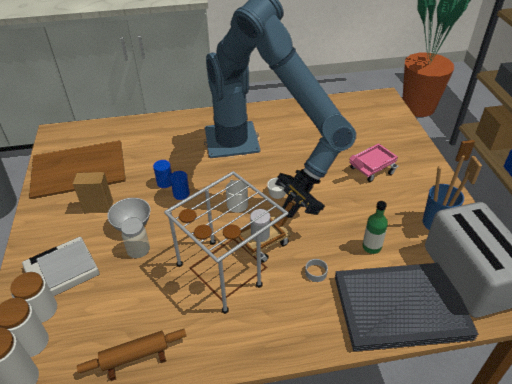

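```bash
python3 - <<'E'
from h import *
def ray(n,px):
    c=cam(n); o=-c[1].T@c[2]; d=cast(c,px,0)[0]-o; return o,d/np.linalg.norm(d)
def tri(a,b):
    o1,d1=ray('top',a); o2,d2=ray('scene',b)
    s=np.linalg.lstsq(np.c_[d1,-d2],o2-o1,rcond=None)[0]; p,q=o1+s[0]*d1,o2+s[1]*d2; return (p+q)/2,np.linalg.norm(p-q)
print('elbow',tri((246,205),(260,18))); print('wrist',tri((178,185),(337,137)))
E
```

```text
elbow (array([0.3568, 0.0653, 0.6938]), np.float64(0.009733699286189671))
wrist (array([0.4691, 0.3056, 0.3203]), np.float64(0.005584178260024023))
```

The elbow is at z≈0.69 and the wrist is behind the caddy, so the arm clears the rack. The tin is still upright. Second half of the arc.

Request:
jog_arm:
  moves:
    - [-0.265, -0.018, 0.204, -0.09, 0, -0.115, 10]
    - [-0.265, -0.018, 0.204, -0.09, 0, -0.115, 10]
    - [-0.265, -0.018, 0.204, -0.09, 0, -0.115, 10]
    - [-0.265, -0.018, 0.204, -0.09, 0, -0.115, 10]
    - [-0.265, -0.018, 0.204, -0.09, 0, -0.115, 10]
    - [-0.265, -0.018, 0.204, -0.09, 0, -0.115, 10]
    - [-0.265, -0.018, 0.204, -0.09, 0, -0.115, 10]

```text
t: 18.45
tool_pos: [0.5839, 0.0626, 0.0973]
tcp_rot: [1.272, 2.188, -0.432]
contact_force: [-0.5, 2.5, 7.1]
finger_gap: 0.0178
```

```bash
python3 - <<'E'
from h import *
state()
im=optics.read_camera('scene'); cv2.imwrite('pics/s14.png',cv2.resize(im[120:320,150:350],None,fx=3,fy=3))
im=optics.read_camera('top'); cv2.imwrite('pics/t14.png',cv2.resize(im[80:240,180:360],None,fx=3.7,fy=3.7))
E
```

```text
t 18.45 p [0.5839 0.0626 0.0973] gap 0.017759796852978914 F [-0.5014  2.4891  7.0935] tq [-0.1137 -0.1476  0.0092] 
 q [-0.1443  0.7552 -0.4979  1.925   1.2603  1.0807 -0.9727]
caddy [ 0.6354 -0.0276] -60.24837217763647 in rack -0.08887382386102376 -0.0017590511202067488 -2.24837217763646 lean 38.04358061427805
fwd in tool [-0.7876  0.      0.6162] left [0.0033 1.     0.0042] up [-0.6162  0.0054 -0.7875]
```

View pics/s14.png

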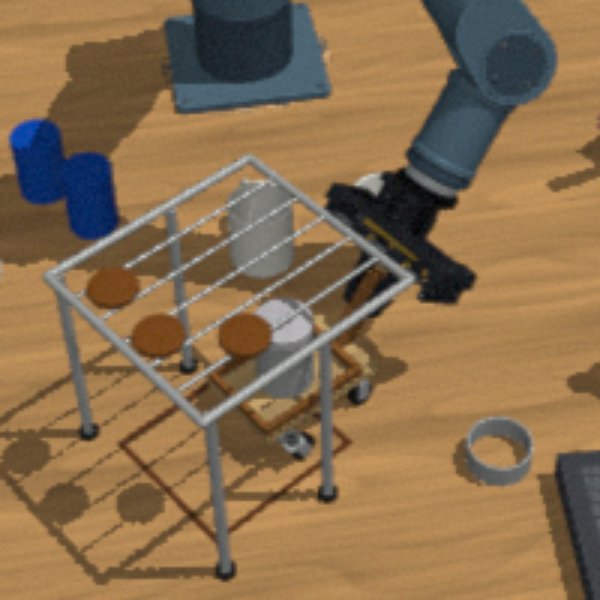

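View pics/t14.png

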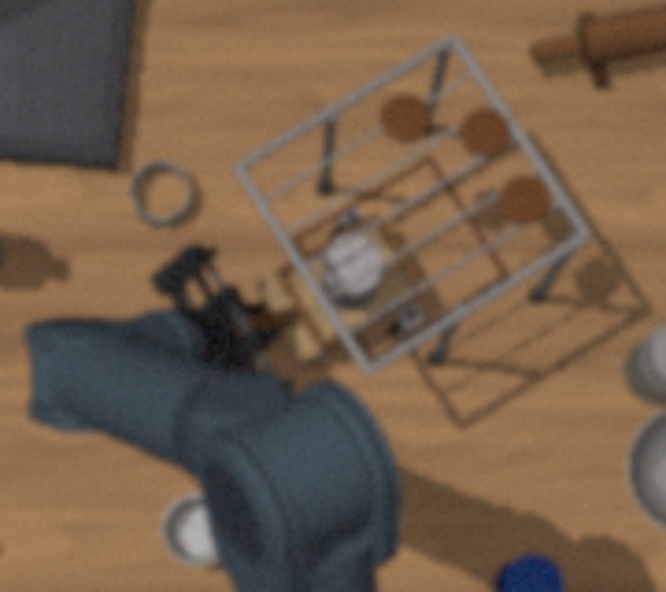

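Request:
jog_arm:
  moves:
    - [-0.265, -0.018, 0.204, -0.09, 0, -0.115, 10]
    - [-0.265, -0.018, 0.204, -0.09, 0, -0.115, 10]
    - [-0.265, -0.018, 0.204, -0.09, 0, -0.115, 10]
    - [-0.265, 0, 0.204, 0, 0, 0, 10]
    - [-0.265, 0, 0.204, 0, 0, 0, 10]

```text
t: 19.05
tool_pos: [0.608, 0.019, 0.0974]
tcp_rot: [1.229, 2.208, -0.418]
contact_force: [-1.9, 1.6, 6.2]
finger_gap: 0.0177
```

```bash
python3 - <<'E'
from h import *
cc,h=state()
im=optics.read_camera('scene'); cv2.imwrite('pics/s15.png',cv2.resize(im[190:320,160:310],None,fx=5,fy=4.6))
im=optics.read_camera('top'); cv2.imwrite('pics/t15.png',cv2.resize(im[90:190,230:350],None,fx=6,fy=6,interpolation=cv2.INTER_CUBIC))
im=optics.read_camera('wrist'); cv2.imwrite('pics/w15.png',im)
E
```

```text
t 19.05 p [0.608  0.019  0.0974] gap 0.017707605918098966 F [-1.8751  1.6058  6.2122] tq [-0.0918  0.0938 -0.0687] 
 q [-0.071   0.7461 -0.4692  1.9302  1.3229  1.0134 -0.9042]
caddy [ 0.6629 -0.0692] -58.10109156620322 in rack -0.03900569021968301 -0.0005423697179378911 -0.10109156620321699 lean 38.02933463532345
fwd in tool [-0.7877 -0.      0.6161] left [0.003  1.     0.0038] up [-0.616   0.0048 -0.7877]
```

View pics/s15.png

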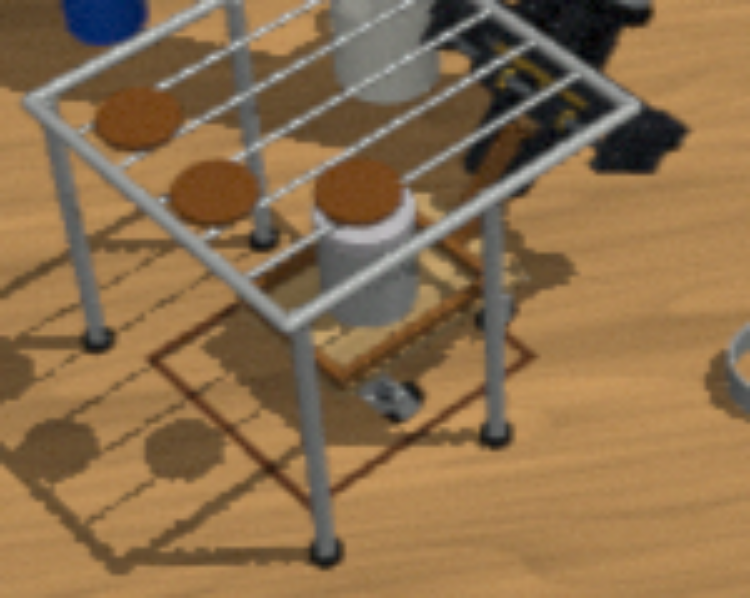

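View pics/t15.png

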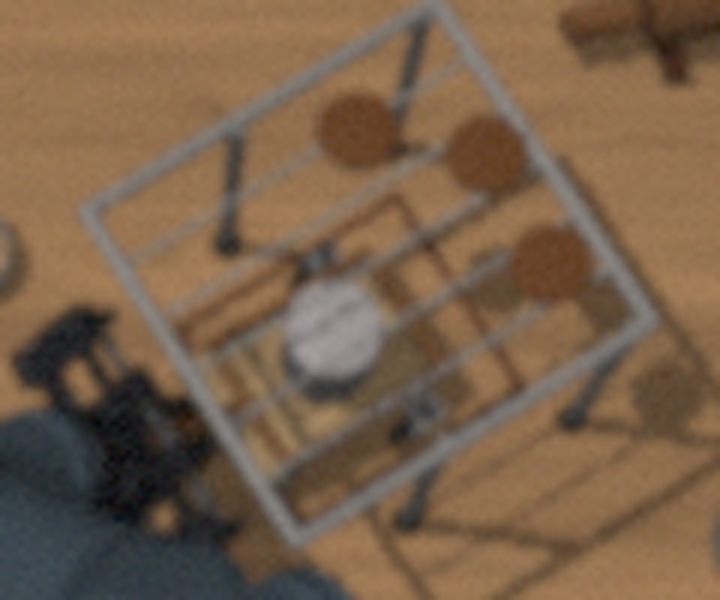

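View pics/w15.png

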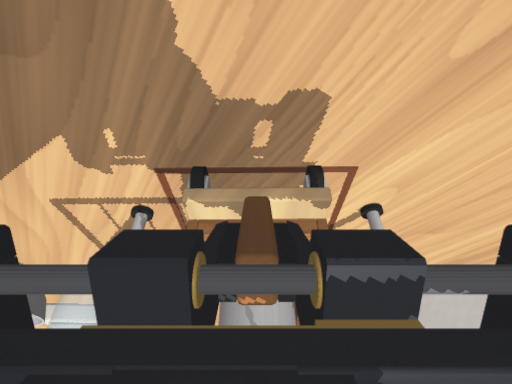

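```bash
python3 - <<'E'
from h import *
im=cv2.imread('pics/w15.png'); cv2.imwrite('pics/w15c.png',cv2.resize(im[150:230,130:390],None,fx=3,fy=3,interpolation=cv2.INTER_CUBIC))
c=cam('wrist'); cc,h=state(); u=np.array([np.cos(h),np.sin(h)]); v=np.array([-u[1],u[0]])
P=cast(c,[(155,169.5),(356,169.5),(183,222),(333,222)],.0005)[:,:2]
for q in P: print(q,(q-cc)@u,(q-cc)@v)
for a,b,z in [(-80,53,38),(-80,-53,38),(-70,0,0)]: print(proj(c,[*(cc+a/1e3*u+b/1e3*v),z/1e3]))
E
```

```text
t 19.2 p [0.6084 0.018  0.0974] gap 0.01793588746653796 F [ 0.4187 -1.4706  2.9395] tq [-0.2191 -0.0443 -0.0014] 
 q [-0.0706  0.7465 -0.4679  1.9297  1.3236  1.0135 -0.9049]
caddy [ 0.6632 -0.0703] -58.18871172609914 in rack -0.03796009180319312 -0.0008455971282090246 -0.18871172609913903 lean 38.08783840592163
fwd in tool [-0.7871  0.      0.6169] left [0.0031 1.     0.004 ] up [-0.6168  0.0051 -0.7871]
[ 0.559  -0.0682] -0.0566395460176316 -0.08739060293683443
[0.7085 0.0233] -0.05564143791574975 0.08780718654655771
[ 0.6105 -0.1407] 0.03207916285135036 -0.08191163105327615
[ 0.7551 -0.0527] 0.033537760805722086 0.08732364119877487
[[328.982  186.1827]]
[[182.0402 186.7707]]
[[255.4939 157.9668]]
```

View pics/w15c.png

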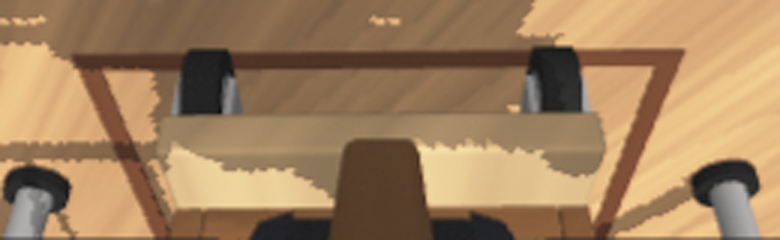

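Wrist view: the outline's front strip is at row 169.5, corners (155,169) and (356,169). It lies 56 mm behind the caddy's centre and is laterally centred, so 37.5 mm remain. The arm's kinematics give 38 mm.

Request:
jog_arm:
  moves:
    - [-0.2, 0, 0.154, 0, 0, 0, 10]
    - [-0.26, 0, 0.204, 0, 0, 0, 10]
    - [-0.26, 0, 0.204, 0, 0, 0, 10]
    - [-0.17, 0, 0.13, 0, 0, 0, 10]
    - [-0.1, 0, 0.08, 0, 0, 0, 10]
    - [0, 0, 0, 0, 0, 0, 10]
    - [0, 0, 0, 0, 0, 0, 10]

```text
t: 19.9
tool_pos: [0.6282, -0.0134, 0.0974]
tcp_rot: [1.229, 2.208, -0.418]
contact_force: [-1.6, -0.9, 3.2]
finger_gap: 0.0182
```

```bash
python3 - <<'E'
from h import *
im=optics.read_camera('scene'); cv2.imwrite('pics/s16.png',cv2.resize(im[190:320,160:310],None,fx=5,fy=4.6))
cc,h=state(); c=cam('wrist'); 
im=optics.read_camera('wrist'); cv2.imwrite('pics/w16.png',im); cv2.imwrite('pics/w16c.png',cv2.resize(im[130:230,130:390],None,fx=3,fy=3,interpolation=cv2.INTER_CUBIC))
E
```

```text
t 19.95 p [ 0.6282 -0.0134  0.0974] gap 0.017583717982478302 F [-0.1751 -1.1779  3.8711] tq [-0.2187  0.2087 -0.244 ] 
 q [-0.0214  0.7508 -0.4464  1.9074  1.3463  0.9786 -0.8537]
caddy [ 0.6831 -0.1016] -58.11671127464044 in rack -0.0008263160049875187 -0.0005710064836544532 -0.11671127464042867 lean 38.07601611766393
fwd in tool [-0.7872  0.      0.6167] left [0.0031 1.     0.0039] up [-0.6167  0.005  -0.7872]
```

View pics/s16.png

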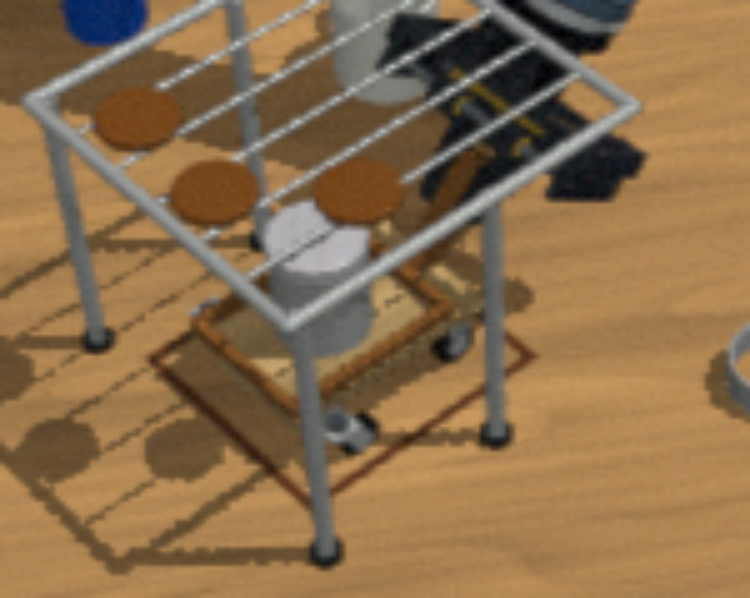

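View pics/w16c.png

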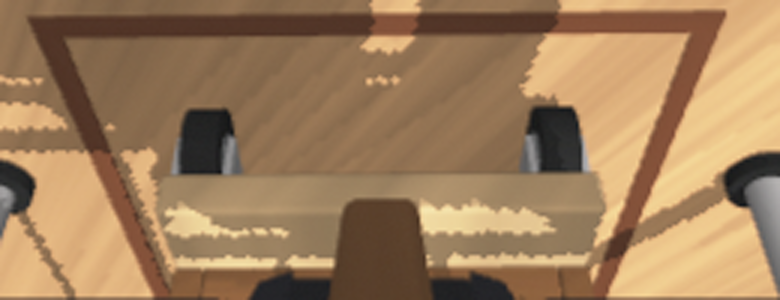

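Parked inside the outline, centred, tin upright. Releasing and backing out along the bar.

Request:
jog_arm:
  moves:
    - [0, 0, 0, 0, 0, 0, 20]
    - [0, 0, 0, 0, 0, 0, 26]
    - [0, 0, 0, 0, 0, 0, 34]
    - [0, 0, 0, 0, 0, 0, 42]
    - [0, 0, 0, 0, 0, 0, 42]

```text
t: 20.5
tool_pos: [0.6289, -0.0133, 0.0977]
tcp_rot: [1.229, 2.207, -0.416]
contact_force: [0.5, -0.4, 0.6]
finger_gap: 0.0418
```

Request:
jog_arm:
  moves:
    - [0, 0, -0.2, 0, 0, 0, 42]
    - [0, 0, -0.4, 0, 0, 0, 42]
    - [0, 0, -0.6, 0, 0, 0, 42]
    - [0, 0, -0.8, 0, 0, 0, 42]
    - [0, 0, -0.8, 0, 0, 0, 42]
    - [0, 0, -0.8, 0, 0, 0, 42]
    - [0, 0, -0.8, 0, 0, 0, 42]
    - [0, 0, -0.4, 0, 0, 0, 42]
    - [0, 0, 0, 0, 0, 0, 42]
    - [0, 0, 0, 0, 0, 0, 42]

```text
t: 21.5
tool_pos: [0.5814, 0.0612, 0.2111]
tcp_rot: [1.229, 2.207, -0.417]
contact_force: [1.3, -0.3, -0.3]
finger_gap: 0.0425
```

```bash
python3 - <<'E'
from h import *
im=optics.read_camera('scene'); cv2.imwrite('pics/s17.png',cv2.resize(im[190:320,160:310],None,fx=5,fy=4.6)); cv2.imwrite('pics/s17f.png',im)
o=robot.get_obs(); print(o['tool_pos'],o['contact_force'],o['finger_gap']); c=cam('wrist'); print(c)
im=optics.read_camera('wrist'); cv2.imwrite('pics/w17.png',im)
im=optics.read_camera('top'); cv2.imwrite('pics/t17.png',cv2.resize(im[90:190,230:350],None,fx=6,fy=6,interpolation=cv2.INTER_CUBIC))
E
```

```text
[0.5813 0.0606 0.2106] [ 0.2351 -0.0583 -0.0704] 0.04195583276378255
(array([[276.9775,   0.    , 256.7804],
       [  0.    , 276.9775, 191.7682],
       [  0.    ,   0.    ,   1.    ]]), array([[ 0.8492,  0.528 ,  0.0055],
       [ 0.3138, -0.5131,  0.7989],
       [ 0.4246, -0.6768, -0.6014]]), array([-0.5274, -0.2903,  0.0659]))
```

View pics/s17.png

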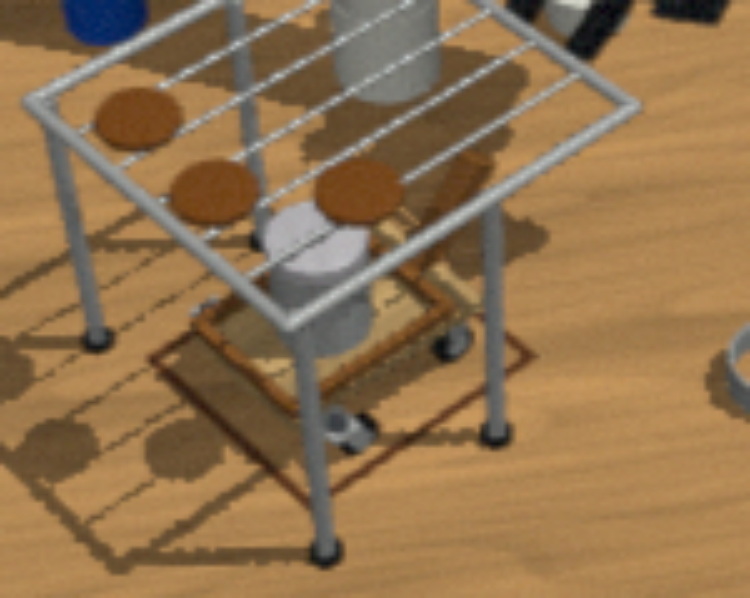

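View pics/w17.png

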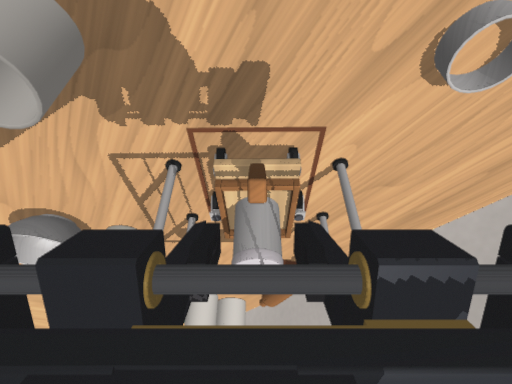

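View pics/t17.png

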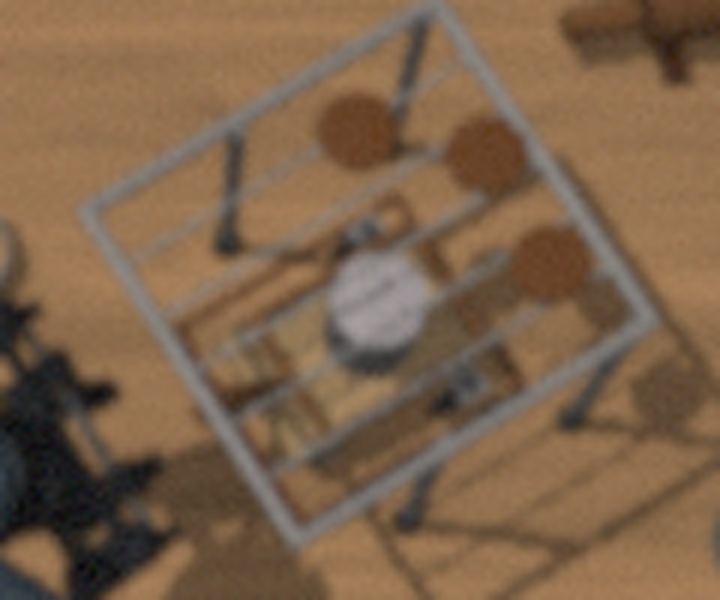

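```bash
python3 - <<'E'
from h import *
im=cv2.imread('pics/w17.png'); cv2.imwrite('pics/w17c.png',cv2.resize(im[120:245,175:335],None,fx=4.7,fy=4.7,interpolation=cv2.INTER_CUBIC))
E
```

```text
(no output)
```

View pics/w17c.png

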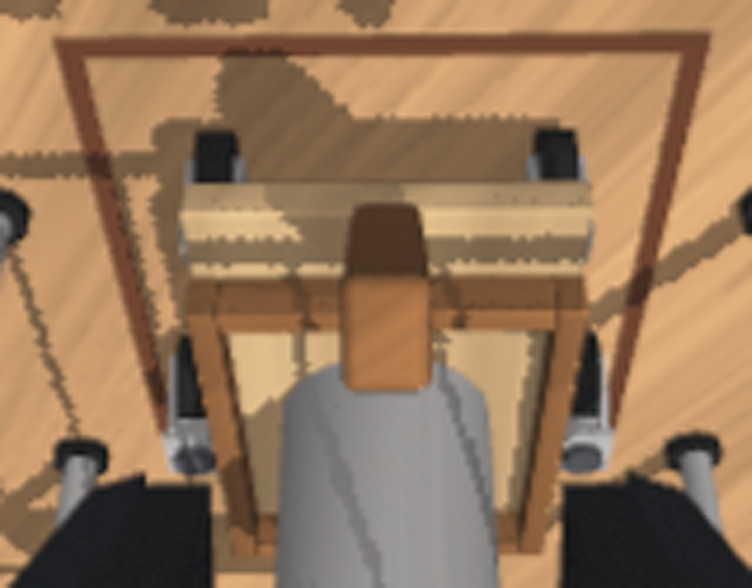

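```bash
python3 - <<'E'
from h import *
c=cam('wrist'); up=lambda q:(np.array(q,float)+.5)/4.7-.5+np.array([175,120])
A=cast(c,up([(190,281),(586,279)]),.064)[:,:2]; O=cast(c,up([(68,46),(696,43)]),.0005)[:,:2]
d=O[1]-O[0]; v=d/np.linalg.norm(d); u=np.array([v[1],-v[0]]); m=O.mean(0)
print('strip',np.linalg.norm(d),'rim',np.linalg.norm(A[1]-A[0]))
a=A[1]-A[0]; print('rel heading',np.degrees(np.arctan2(a[1],a[0])-np.arctan2(d[1],d[0])))
r=A.mean(0)-m; print('caddy in rack x',r@u-.0935+.056,'y',r@v)
E
```

```text
strip 0.16871710355282357 rim 0.10021052781127758
rel heading 0.002365867590421453
caddy in rack x -0.015098755738276036 y 0.0012122497366439267
```

```bash
python3 - <<'E'
from h import *
c=cam('wrist'); up=lambda q:(np.array(q,float)+.5)/4.7-.5+np.array([175,120])
O=cast(c,up([(68,46),(696,43)]),.0005)[:,:2]; d=O[1]-O[0]; v=d/np.linalg.norm(d); u=np.array([v[1],-v[0]]); m=O.mean(0)
for n,q,z,off in [('rim foot',[(190,281),(587,279)],.05,.056),('rim top',[(190,312),(586,310)],.064,.056),('board top rear',[(183,212),(592,209)],.05,.08),('board bottom rear',[(181,185),(591,183)],.038,.08)]:
    A=cast(c,up(q),z)[:,:2]; r=A.mean(0)-m; print(n,np.linalg.norm(A[1]-A[0]),'x',r@u-.0935+off,'y',r@v)
print(robot.get_obs()['t'])
E
```

```text
rim foot 0.1071565093501846 x 0.001830907823639212 y 0.001413149193716612
rim top 0.10329008692968016 x -0.0024245578297524203 y 0.0012017809729860055
board top rear 0.10347907142263553 x -0.0017327526046554964 y 0.0011531808596978914
board bottom rear 0.10673321858605359 x 0.0011632970133194087 y 0.0008485403506048587
21.65
```

Four independent edges now put the caddy within about 2.5 mm of the outline's centre. My first figure of −15 mm came from assigning the wrong height to the rim's foot. Both castors trail straight, at (190,450) and (585,455) in the crop. Handing in.

```bash
python3 -c "
from h import *
print(robot.finish_job()); print(robot.get_obs()['t'])"
```

```text
the job is handed in; nothing more can be done
None
the job is handed in; nothing more can be done
```

I stood the tin in the caddy's tray and rolled the caddy by its handle until the castors trailed. I then steered it under the rack on a gentle left arc, let go and handed the job in at about 21.7 s. `finish_job` reported no verdict.

- **Parking:** The caddy is about 2.5 mm or less from the outline's centre in x and about 1 mm in y, with its heading within about 0.1°.
- **Castors:** The last wrist view shows both wheels behind their pivots, trailing straight. Midway I could see only the left castor. I took the right one as straight after 131 mm of straight travel.
- **Tin:** It was upright and centred on the tray floor in every view.
- **Letting go:** The gripper is open and clear, with contact force near zero.
- **Bystanders:** The other things looked unmoved in the views I took. I did not re-measure their positions.

Two checks disagreed:
- **Camera offset:** The top camera read about 4–5 mm off from the wrist camera. I went by the wrist camera for the caddy, the tin and the rack.
- **Final position:** My first reading was x = −15 mm, because I had assigned the wrong height to the rim's foot. Four other edge readings then gave −2.4 to +1.8 mm.

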